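# Load chisel blanks and slide their tray onto the cooling plate

### The job

Shut the air damper lever first, then lay every chisel blank that is there flat in the tray, not stacked, while the tray is on the loading stand. Slide the tray (do not lift it) across the gap onto the cooling plate, without letting it sag into the gap or tip, until it is against the red stop, square and between the yellow lines; then set the damper lever to the yellow pointer. Leave the blanks in the tray, let go of everything, and do not disturb the can, the brush or the steel block.

Things in the scene. Friction and masses are not known exactly. Their poses are not given: they have to be found in the camera images.
- stand: Loading stand, a fixed low steel plate 170 (x) x 300 (y) mm, its flat top 42 mm above the table, no rims. Origin: centre of its underside, on the table. The tray starts on it. Its y axis is the line of travel: the tray goes towards its -y side, over the open gap, to the cooling plate.
- stand_edge (a point): Middle of the stand's top edge at the gap (-y end of the stand), 42 mm above the table.
- plate_edge (a point): Middle of the cooling plate's (bevelled) top edge at the gap, 40 mm above the table. The grey cooling plate is fixed, in line with the stand, 180 (x) x about 300 (y) mm, its top 2 mm lower than the stand's, with two yellow lines along it and a red upright end stop at its far (-y) end. The gap is 70 to 90 mm wide and open down to the table.
- home (a point): Point on the cooling plate's top, on its middle line, where the centre of the tray's underside lies when the tray's -y end wall touches the red stop. Axes as the plate's: x across, y along, -y towards the stop. The yellow lines' inner edges are 78 mm either side of this point.
- tray_bottom (a point): Centre of the underside of the loose aluminium tray, 130 (x) x 280 (y) mm, floor 3 mm thick, walls 3 mm thick and 20 mm high over the underside, about 0.45 kg. z is up; its -y end leads, the handle is at its +y end.
- tray_handle (a point): Centre of the tray's orange handle bar, rigid with the tray: 100 mm long (tray x), 12 mm thick (tray y), 18 mm high; 160 mm from the tray's centre towards +y and 50 mm above its underside (bar spans 41 to 59 mm), standing 14 mm clear behind the tray's end wall on two thin brackets 46 mm either side of the middle. Free from above, fingers can pass each side of it.
- lever (a joint): Angle of the air damper lever (rad): 0 = shut, leaning 45 deg to the housing's -x side (its stop, with a red line on the quadrant), 0.785 upright, 1.571 = fully open, leaning 45 deg to +x. It stays where it is left; moving it takes about 3 N at the grip.
- lever_grip (a point): Centre of the black grip at the end of the damper lever: 22 x 22 mm, 32 mm wide along the hinge axis (y), 105 mm from the hinge. Turns with the lever.
- lever_pivot (a point): Point on the lever's hinge axis, 45 mm above the table, in the fixed green damper housing (90 x 50 mm, low). Its y axis is the hinge axis; the lever swings in its x-z plane. At lever angle q the grip is at x = 105 mm x sin(q - 0.785), z = 105 mm x cos(q - 0.785) from this point.
- pointer (a joint): Angle of the yellow pointer on the damper's quadrant (rad), on the same axis and scale as the lever: the lever is at the pointer when both angles are equal. Preset; it does not touch the lever.
- pointer_tip (a point): Yellow pointer's tip, 75 mm from the hinge axis and 22 mm to the +y side of the lever. Do not handle.
- blank1_mid (a point): Centre of a loose forged steel chisel blank (some of the five may be absent): 100 mm long (its x), 20 mm wide (y), 20 mm high; the thick square shank reaches from -50 to +16 mm along x, the blade beyond is only 9 mm thick in height, equally wide; 0.2 kg, cold. Starts lying flat on the table, centre 10 mm above it.
- blank2_mid (a point): Centre of a loose forged steel chisel blank (some of the five may be absent): 100 mm long (its x), 20 mm wide (y), 20 mm high; the thick square shank reaches from -50 to +16 mm along x, the blade beyond is only 9 mm thick in height, equally wide; 0.2 kg, cold. Starts lying flat on the table, centre 10 mm above it.
- blank3_mid (a point): Centre of a loose forged steel chisel blank (some of the five may be absent): 100 mm long (its x), 20 mm wide (y), 20 mm high; the thick square shank reaches from -50 to +16 mm along x, the blade beyond is only 9 mm thick in height, equally wide; 0.2 kg, cold. Starts lying flat on the table, centre 10 mm above it.
- blank4_mid (a point): Centre of a loose forged steel chisel blank (some of the five may be absent): 100 mm long (its x), 20 mm wide (y), 20 mm high; the thick square shank reaches from -50 to +16 mm along x, the blade beyond is only 9 mm thick in height, equally wide; 0.2 kg, cold. Starts lying flat on the table, centre 10 mm above it.
- blank5_mid (a point): Centre of a loose forged steel chisel blank (some of the five may be absent): 100 mm long (its x), 20 mm wide (y), 20 mm high; the thick square shank reaches from -50 to +16 mm along x, the blade beyond is only 9 mm thick in height, equally wide; 0.2 kg, cold. Starts lying flat on the table, centre 10 mm above it.
- can: Blue can, 52 mm across, 75 mm high. Not part of the job; leave it alone.
- brush: Brush lying on the table, 180 mm long. Not part of the job; leave it alone.
- block: Steel bench block, 90 x 90 x 50 mm. Not part of the job; leave it alone.
There are look-alikes about, which are no part of the job. Leave any brown or purple look-alike of the part that bears blank1_mid alone.

How it is judged:
By the outcome, as a careful person would: the job done as asked, in the order asked, and still so for the second after the job is handed in, with the robot touching nothing.
Of blank1, blank2, blank3, blank4, blank5 only 3 to 5 are there at a start; the rules pass over those that are not, and their reading is None.
At some moment in a run one of blank1, blank2, blank3, blank4, blank5 may be knocked a few centimetres aside while the robot is not near it.
Once in a run the grip may slacken for a moment while it holds something.
It also fails if it takes over 210 s, if anything falls off the work surface, if the arm or the gripper's body presses on something with over 40 N, if the wrist force passes 120 N, or if a joint passes its speed limit or range.

### The arm

A 6-joint arm with a two-finger parallel gripper is mounted at the origin on the work surface. World frame = base frame: x ahead of the robot, y to its left, z up, the work surface at z = 0. Lengths are in m, angles in degrees, forces in N, time in s.
With the tool pointing down it reaches from about 0.375 to 0.9 m from the base axis. Payload 3.1 kg.
Tool frame: the origin (TCP) lies at the centre of the arm's flange, where the gripper is bolted on; the fingertips stand 182 mm ahead of it and the grasp point (between the pads) lies 164 mm ahead of it; x points along the fingers, z is the direction in which the jaws open and shut, and the axes are right-handed (so a half turn about x gives the same grasp; the last joint's range is limited). The gripper opens to 87 mm and grips with 3 to 60 N. Pads are 19 mm wide; open, the fingers measure 117 mm over their backs; the gripper's body (75 mm by 190 mm) begins 51 mm behind the grasp point.
Start: joints at [64.658, 30.224, 82.088, -0, 67.689, -10.227], TCP at [0.163, 0.603, 0.405] pointing down, gripper open.
Joint ranges: [-176.69, 176.69], [-43.24, 126.21], [12.49, 139.97], [-82, 262], [0, 151.66], [-163.58, 163.58]. Speed limits (degrees/s): [159.86, 159.86, 180, 180, 180, 180].

### API

Orientations are given as a 3x3 rotation matrix whose columns are the frame's x, y, z axes.
In Python, from rig import bot gives the robot as it stands.
- The arm moves only by the shell command python3 -m crank 'ROWS' [OPENING]. ROWS is JSON, a list of rows, each an object with "offset": the shift along the tool's x, y, z in m, a list of three; "spin": the turn about the tool's x in rad. A call has 1 to 12 rows; each row shifts and turns the commanded pose from where the row before left it, along the tool's axes as they then stand; what a row does not reach is not made up. A row lasts 1/10 s, in which the tool goes at most 50 mm and 8.59 degrees, less where a joint would pass 70% of its speed; a pose out of reach is approached as far as the arm can. A call is refused whole if a number of a shift passes 0.05 or a number of a turn 0.15, either way. A call with a gripper value outside its range is refused whole. OPENING is the finger opening in m, from 0 to 0.087, set as the call begins (- or left out, the last holds). The fingers move at their own pace and stop on an object; the grip force is fixed at half the most. Time passes only in rows, so rows that do not move let the fingers close. It gives the time, the measured TCP pose, the force and the opening at its end, in the units of the state.
- bot.read_state(): the state, without advancing time (a new reading comes with each control period).
- bot.capture(name): name is "scene" or "top"; returns a dict with "pixels" (480x640x3 uint8, blue, green, red), "depth" (480x640 float32, m along the optical axis (not along the pixel's ray), 0 where there is no reading), "K" (3x3 intrinsics, pixels), "world_to_cam" (4x4, takes a point from world to camera coordinates). Camera axes: x right, y up, looking along -z (the intrinsics and any distortion apply to the point x, -y, -z); pixel columns grow to the right and rows downward; lengths in m; the calibration is good to about 2 mm. A picture is of the moment at which its call begins.
- bot.hand_in(): hands the job in, once; it reports no verdict.
Trained networks look in a picture, given as the dict that the camera call returned (one of the last four; its "shot" number tells which), for a name from the list of things; names that differ only in an ending like _2 or _b are one class to them, and where a whole thing is asked for, a point or a joint stands for the part that bears it (a point fixed in the world has none). Each returns a list of dicts, best first, with "p" (0 to 1); they miss things now and then, are a little off and sometimes report something else, mostly with a low value. They report only what shows in the picture. A call takes as long as a camera call. They do not tell look-alikes from the thing itself.
- bot.regions_of(label, picture): "region" (480x640 bool, what is visible of it) and "extent" ([centre column, centre row, width, height] in pixels, round what is visible of it).
The state is a dict: "time_s": time; "joint_positions": joint angles; "qvel": joint speeds; "tau": joint torques, N m; "position": TCP position; "tcp_rot": TCP orientation; "force": force on the tool from outside, world axes, zero at the start; "moment": the same for the moment, N m; "opening": opening from 0.0 (shut) to 1.0 (fully open).
Only numpy, scipy, OpenCV 4.12 (cv2) and the standard library are available. Lean on these libraries where they do the work, as an engineer would, in place of code of your own. Each camera call takes 0.05 s, during which the arm holds its last target.

## Working session

There is one attempt and no reset: what is moved stays moved. The work goes in short steps, Python scripts to look and compute and a shell command to move; the robot and the scene stay as the last step left them, time stands still between calls to the robot, and variables do not carry over. Pictures are saved under pics/ and viewed, and the job is handed in when it is done.

```bash
ls; mkdir -p pics
python3 - <<'E'
from rig import bot
import cv2, numpy as np
s=bot.read_state(); print({k:np.round(v,3).tolist() if not isinstance(v,(float,int)) else v for k,v in s.items()})
for n in ("scene","top"):
    p=bot.capture(n); cv2.imwrite(f"pics/{n}0.png",p["pixels"]); print(n,p["K"],np.round(p["world_to_cam"],3),p["shot"], [k for k in p])
E
```

```text
pics
{'time_s': 0.0, 'joint_positions': [64.659, 30.279, 82.158, -0.002, 67.689, -10.225], 'qvel': [0.032, -0.048, -0.074, 0.003, -0.039, 0.006], 'tau': [-0.001, -44.005, -17.659, 0.063, 0.058, -0.0], 'position': [0.163, 0.603, 0.404], 'tcp_rot': [[-0.001, -0.965, 0.261], [-0.002, 0.261, 0.965], [-1.0, 0.0, -0.002]], 'force': [0.467, -0.766, 1.141], 'moment': [0.023, 0.032, 0.001], 'opening': 1.0023142211546912}
scene [[591.02690051   0.         325.83327834]
 [  0.         591.02690051 245.08834168]
 [  0.           0.           1.        ]] [[ 0.72   0.694  0.019 -0.365]
 [-0.428  0.422  0.799  0.145]
 [ 0.546 -0.584  0.601 -2.067]
 [ 0.     0.     0.     1.   ]] 1 ['pixels', 'depth', 'K', 'world_to_cam', 'shot']
top [[436.43721677   0.         311.1615275 ]
 [  0.         436.43721677 247.3588847 ]
 [  0.           0.           1.        ]] [[ 5.000e-03 -1.000e+00 -3.100e-02  1.500e-02]
 [ 9.900e-01  1.000e-03  1.440e-01 -5.100e-01]
 [-1.440e-01 -3.100e-02  9.890e-01 -1.041e+00]
 [ 0.000e+00  0.000e+00  0.000e+00  1.000e+00]] 2 ['pixels', 'depth', 'K', 'world_to_cam', 'shot']
```

View pics/scene0.png

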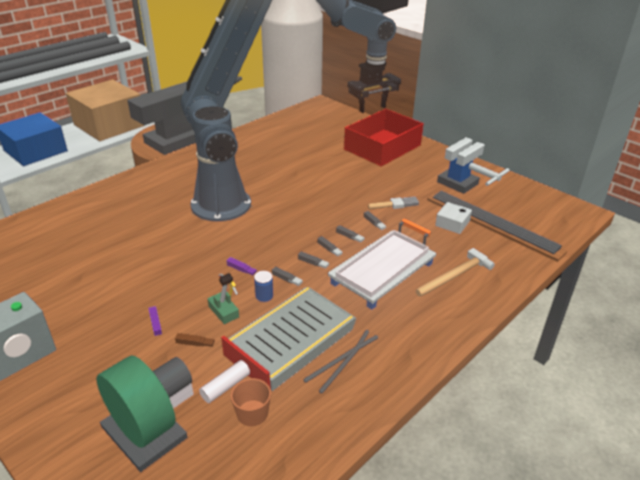

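View pics/top0.png

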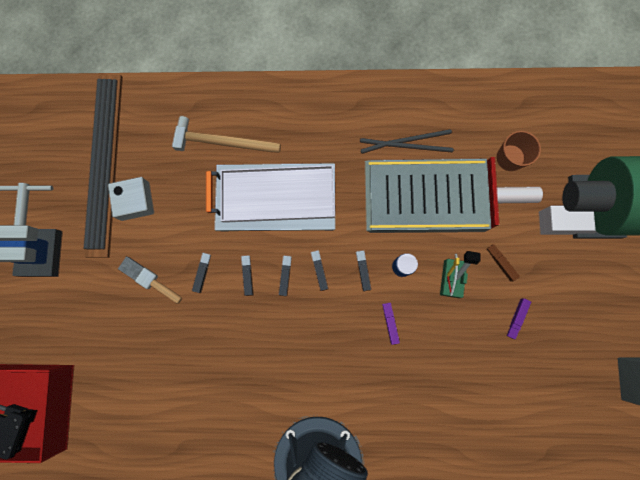

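The scene picture shows the tray on the stand, with its orange handle at (415,228). The top picture shows five dark blanks at about (202,272), (247,275), (286,276), (319,271) and (363,271). In the same picture the can is at (405,265), the lever at (460,270) and the plate at (430,195) with its stop at (493,190). The look-alikes are purple at (391,323) and (519,318), and brown at (503,262).

```bash
cat > h.py <<'E'
from rig import bot
import cv2, numpy as np
def deproj(p,mask):
    v,u=np.nonzero(mask & (p["depth"]>0)); d=p["depth"][v,u]; K=p["K"]
    c=np.stack([(u-K[0,2])/K[0,0]*d,-(v-K[1,2])/K[1,1]*d,-d,np.ones_like(d)])
    return (np.linalg.inv(p["world_to_cam"])@c)[:3].T,u,v
def proj(p,P):
    c=p["world_to_cam"]@np.append(P,1); K=p["K"]
    return np.array([K[0,0]*c[0]/-c[2]+K[0,2],K[1,1]*-c[1]/-c[2]+K[1,2]])
def rect(P):
    (cx,cy),(w,h),a=cv2.minAreaRect(P[:,:2].astype(np.float32)*1000)
    if w<h: w,h=h,w; a+=90
    return np.round([cx,cy,w,h,(a+90)%180-90],1)
def show(name,cam,crop=None,s=1):
    p=bot.capture(cam); im=p["pixels"]
    if crop: x0,y0,x1,y1=crop; im=cv2.resize(im[y0:y1,x0:x1],None,fx=s,fy=s,interpolation=cv2.INTER_CUBIC)
    cv2.imwrite(f"pics/{name}.png",im); return p
E
python3 - <<'E'
from h import *
for cam in("top","scene"):
    p=bot.capture(cam)
    for n in ["stand","tray_bottom","tray_handle","lever","lever_grip","lever_pivot","pointer","blank1_mid","can","brush","block","plate_edge","home"]:
        try: r=bot.regions_of(n,p)
        except Exception as e: print(n,e); continue
        for q in r:
            P,u,v=deproj(p,q["region"])
            if len(P)<5: continue
            z=P[:,2]; top=P[z>np.percentile(z,90)-0.006]
            print(cam,n,round(q["p"],2),np.round(q["extent"]).tolist(),"z%",np.round(np.percentile(z,[5,50,95])*1000,1),"rect(top)",rect(top), "all",rect(P))
E
```

```text
top stand 0.71 [276.0, 198.0, 117.0, 72.0] z% [37.5 41.7 45.1] rect(top) [639.1 108.7 299.7 171.  -89.3] all [645.2 108.6 300.1 183.7 -89.5]
top stand 0.37 [468.0, 265.0, 26.0, 32.0] z% [ 70.5 150.4 157.2] rect(top) [ 473.5 -337.9   30.4   21.6   78.3] all [ 459.7 -336.1   51.    30.8   -7. ]
top tray_bottom 0.87 [270.0, 195.0, 133.0, 60.0] z% [41.5 45.4 86.8] rect(top) [642.8 114.8 306.8 132.1 -87.8] all [647.4 127.8 343.3 148.7 -89.5]
top tray_handle 0.78 [270.0, 196.0, 132.0, 64.0] z% [41.6 45.4 86.2] rect(top) [642.8 114.8 306.8 132.1 -87.8] all [645.7 127.9 339.5 141.4 -87.6]
top lever 0.72 [454.0, 268.0, 16.0, 12.0] z% [ 68.4 104.9 116.2] rect(top) [ 465.  -314.4   16.4    4.4  -12.2] all [ 459.3 -313.3   28.2    4.9   -8.8]
top lever_grip 0.63 [461.0, 274.0, 43.0, 48.0] z% [  7.   38.3 154.6] rect(top) [ 473.3 -337.8   30.9   23.8   82.2] all [ 455.1 -341.2  145.9   71.4  -26.4]
top lever_grip 0.52 [470.0, 269.0, 21.0, 32.0] z% [ 65.6 149.2 157.2] rect(top) [ 473.7 -338.1   30.2   22.6   81.6] all [ 458.9 -336.1   53.5   33.2  -12.4]
top lever_pivot 0.97 [459.0, 274.0, 39.0, 4
[... 4429 characters left out ...]
[ 4.5 52.7 74.4] rect(top) [ 467.9 -215.5   54.    47.2  -67.8] all [ 429.7 -190.   151.9   51.3  -32.8]
scene brush 0.85 [395.0, 205.0, 54.0, 16.0] z% [-1.8 13.6 20.5] rect(top) [430.4 414.7 182.6  48.3  61. ] all [417.2 423.8 184.1  81.4  58.4]
scene block 0.81 [453.0, 221.0, 37.0, 34.0] z% [ 5.2 43.7 51. ] rect(top) [640.2 475.1 100.2  91.3 -79.2] all [627.7 470.9 118.  105.8  11.7]
scene plate_edge 0.93 [278.0, 343.0, 159.0, 115.0] z% [10.9 37.7 48.8] rect(top) [ 648.1 -342.3  430.6  184.8  -89.3] all [ 629.8 -325.   465.4  222.8  -89.7]
scene home 0.77 [276.0, 344.0, 158.0, 110.0] z% [12.1 37.7 49.4] rect(top) [ 652.7 -339.   435.2  204.9  -84.2] all [ 635.7 -327.6  461.8  238.9  -84.7]
```

Run:
```python
from h import *
p=show("top_lev","top",(420,235,540,345),6)
q=show("scene_lev","scene",(190,260,300,340),7)
p2=show("top_bl","top",(180,230,440,310),3)
for cam,pp in(("top",p),("scene",q)):
    P=deproj(pp,np.ones((480,640),bool)); X,u,v=P
    bgr=pp["pixels"][v,u].astype(int)
    # dark grey things at z 12..24 in blank area
    m=(X[:,0]>.38)&(X[:,0]<.52)&(X[:,1]>-.17)&(X[:,1]<.38)&(X[:,2]>.006)&(X[:,2]<.026)
    im=np.zeros((480,640),np.uint8); im[v[m],u[m]]=255
    n,l,st,c=cv2.connectedComponentsWithStats(im)
    for i in range(1,n):
        if st[i,4]>60:
            Y,_,_=deproj(pp,l==i); sh=Y[Y[:,2]>.0155]
            print(cam,"blank",rect(Y),"shank",rect(sh),"ztop",np.round(np.median(sh[:,2])*1000,1),len(Y))
    # housing: green
    m=(X[:,0]>.36)&(X[:,0]<.56)&(X[:,1]>-.42)&(X[:,1]<-.25)&(bgr[:,1]>bgr[:,2]+20)&(bgr[:,1]>bgr[:,0]+5)&(X[:,2]>.005)
    Y=X[m]; print(cam,"green",rect(Y),np.round(np.percentile(Y[:,2],[5,50,95])*1000), "top",rect(Y[(Y[:,2]>np.median(Y[:,2])-.005)]))
    m=(X[:,0]>.36)&(X[:,0]<.56)&(X[:,1]>-.42)&(X[:,1]<-.25)&(X[:,2]>.05)&(bgr[:,2]>150)&(bgr[:,1]>130)&(bgr[:,0]<110)
    Y=X[m]; print(cam,"yellow",rect(Y),np.round(Y[np.argsort(Y[:,2])][::max(1,len(Y)//10)]*1000).tolist())
    m=(X[:,0]>.36)&(X[:,0]<.56)&(X[:,1]>-.42)&(X[:,1]<-.25)&(X[:,2]>.1)&(bgr.max(1)<70)
    Y=X[m]; print(cam,"grip black",Y.mean(0).round(4),rect(Y),np.round(np.percentile(Y,[2,98],axis=0)*1000))
```

```text
top blank [456.2  -4.3  99.9  22.1  14.2] shank [455.4  -3.1  98.6  19.4  14. ] ztop 19.6 320
top blank [ 455.9 -113.    99.9   20.2    9.3] shank [ 455.2 -113.2   97.9   20.2    9.5] ztop 19.0 335
top blank [449.8 294.3  99.9  21.7 -13.5] shank [449.4 294.4  99.1  21.7 -13.5] ztop 19.3 365
top blank [443.7 178.7 101.5  22.    7.9] shank [442.7 178.5  98.4  20.4   6.8] ztop 19.4 340
top blank [442.6  81.9  99.7  22.7  -5.8] shank [442.5  83.3  99.3  20.4  -5.5] ztop 19.4 333
top blank [390.8 365.1  43.8  18.8  57.7] shank [391.  364.3  42.6  16.5  57.7] ztop 18.6 119
top green [ 435.2 -331.    91.4   48.5   -9. ] [20. 34. 62.] top [ 435.1 -331.1   91.5   48.2   -9.2]
top yellow [ 469.5 -314.9   12.5    5.3   -9.5] [[476.0, -315.0, 109.0], [471.0, -314.0, 109.0], [473.0, -318.0, 112.0], [464.0, -313.0, 112.0], [471.0, -318.0, 113.0], [475.0, -318.0, 114.0], [466.0, -315.0, 114.0], [473.0, -315.0, 114.0], [468.0, -313.0, 114.0], [466.0, -317.0, 115.0], [468.0, -317.0, 115.0], [471.0, -315.0, 115.0], [473.0, -313.0, 115.0], [466.0, -312.0, 115.0], [475.0, -315.0, 115.0], [468.0, -314.0,
[... 676 characters left out ...]
een [ 439.6 -337.8   95.4   49.8   -9.7] [12. 31. 58.] top [ 439.6 -337.8   95.4   49.8   -9.7]
scene yellow [ 474.  -321.7   24.3    7.7  -32.1] [[470.0, -322.0, 95.0], [465.0, -320.0, 101.0], [473.0, -323.0, 105.0], [474.0, -318.0, 105.0], [466.0, -321.0, 106.0], [463.0, -318.0, 109.0], [474.0, -317.0, 109.0], [473.0, -319.0, 109.0], [474.0, -324.0, 109.0], [470.0, -317.0, 109.0], [469.0, -319.0, 110.0], [472.0, -322.0, 110.0], [478.0, -323.0, 111.0], [464.0, -315.0, 111.0], [470.0, -323.0, 113.0], [471.0, -318.0, 114.0], [470.0, -320.0, 115.0], [482.0, -331.0, 132.0]]
scene grip black [ 0.4806 -0.3459  0.1487] [ 480.1 -344.6   26.    22.7   54.8] [[ 472. -359.  140.]
 [ 489. -332.  155.]]
```

View pics/top_lev.png

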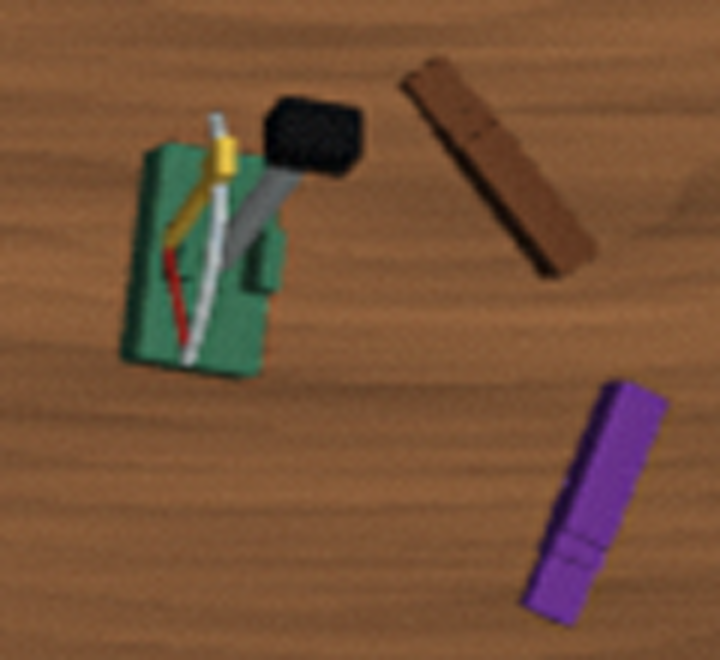

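View pics/scene_lev.png

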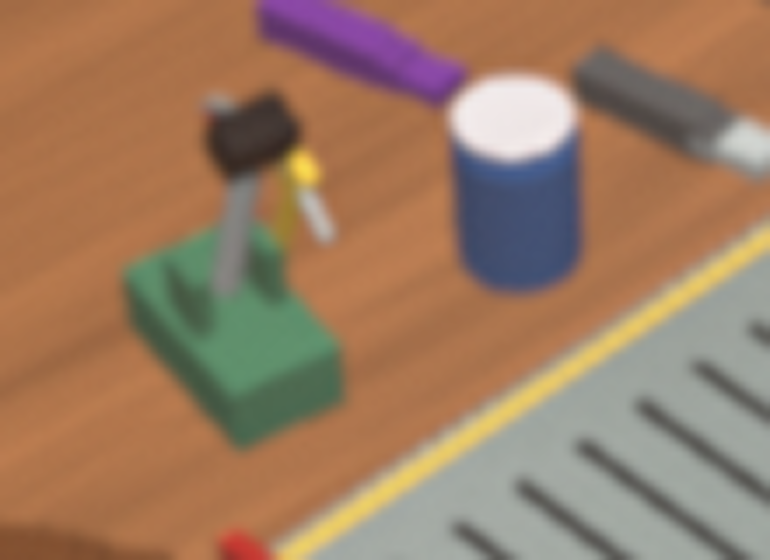

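View pics/top_bl.png

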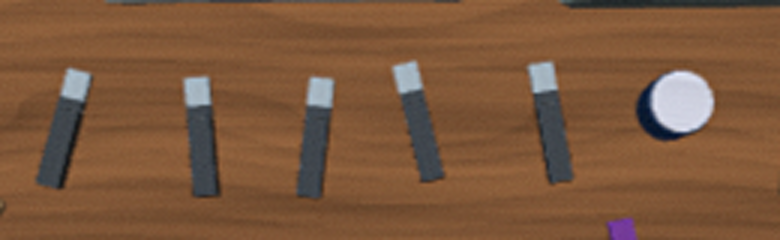

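The crops show the lever grip at (314,135) in the top crop, leaning to +x near the yellow pointer tip at (226,157). All five blanks have their light blades towards +x, and the can stands next to the last one. I'll turn the tool to the housing axes first.

```bash
cat >> h.py <<'E'
def togo(tx,ty,tz,ang=None,tip=False):
    """tz: TCP height (or fingertip height if tip)"""
    s=bot.read_state(); R=np.array(s["tcp_rot"]); p=np.array(s["position"])
    if tip: tz+=0.182
    a=np.degrees(np.arctan2(R[1,2],R[0,2])); d=np.array([tx,ty,tz])-p
    if ang is not None: print("spin",round(np.radians(a-ang),4))
    print("t",round(s["time_s"],2),"pos",p.round(4),"zang",round(a,2),"F",np.round(s["force"],1),"open",round(s["opening"]*87,1),"togo tool xyz",(R.T@d).round(4))
E
python3 -m crank '[{"spin":0.1464,"offset":[0,0,0]},{"spin":0.1464,"offset":[0,0,0]},{"spin":0.1464,"offset":[0,0,0]},{"spin":0.1464,"offset":[0,0,0]},{"spin":0.1464,"offset":[0,0,0]},{"spin":0.1464,"offset":[0,0,0]},{"spin":0.1464,"offset":[0,0,0]},{"spin":0.1464,"offset":[0,0,0]},{"spin":0.1464,"offset":[0,0,0]},{"spin":0.1464,"offset":[0,0,0]}]' 0
python3 - <<'E'
from h import *
togo(.45,.3,.385,-9)
E
```

```text
time_s: 2.65
position: [0.1629, 0.6034, 0.4048]
tcp_rot: [[-0.0, 0.162, 0.987], [0.0, 0.987, -0.162], [-1.0, -0.0, -0.0]]
force: [-0.0, -0.0, -0.1]
opening: 0.172
spin -0.0059
t 2.65 pos [0.1629 0.6034 0.4048] zang -9.34 F [-0.  -0.  -0.1] open 14.9 togo tool xyz [ 0.0197 -0.2528  0.3325]
```

```bash
python3 -m crank '[{"offset":[0,-0.028,0.037],"spin":0},{"offset":[0,-0.028,0.037],"spin":0},{"offset":[0,-0.028,0.037],"spin":0},{"offset":[0,-0.028,0.037],"spin":0},{"offset":[0,-0.028,0.037],"spin":0},{"offset":[0,-0.028,0.037],"spin":0},{"offset":[0,-0.028,0.037],"spin":0},{"offset":[0,-0.028,0.037],"spin":0},{"offset":[0,-0.028,0.037],"spin":0}]'
python3 - <<'E'
from h import *
togo(.525,-.2,.385,-9)
E
```

```text
time_s: 3.55
position: [0.4536, 0.3009, 0.405]
tcp_rot: [[0.001, 0.156, 0.988], [0.0, 0.988, -0.156], [-1.0, 0.0, 0.001]]
force: [1.9, 0.8, -0.0]
opening: 0.004
spin 0.0
t 3.55 pos [0.4536 0.3009 0.405 ] zang -9.0 F [ 1.9  0.8 -0. ] open 0.4 togo tool xyz [ 0.0199 -0.4835  0.1489]
```

```bash
python3 -m crank '[{"offset":[0,-0.044,0.0135],"spin":0},{"offset":[0,-0.044,0.0135],"spin":0},{"offset":[0,-0.044,0.0135],"spin":0},{"offset":[0,-0.044,0.0135],"spin":0},{"offset":[0,-0.044,0.0135],"spin":0},{"offset":[0,-0.044,0.0135],"spin":0},{"offset":[0,-0.044,0.0135],"spin":0},{"offset":[0,-0.044,0.0135],"spin":0},{"offset":[0,-0.044,0.0135],"spin":0},{"offset":[0,-0.044,0.0135],"spin":0},{"offset":[0,-0.044,0.0135],"spin":0}]'
python3 - <<'E'
from h import *
togo(.515,-.34,.385,-9)
for cam in("top","scene"):
    p=show("g1"+cam,cam)
    X,u,v=deproj(p,np.ones((480,640),bool))
    m=(abs(X[:,0]-.525)<.1)&(abs(X[:,1]+.19)<.1)&(X[:,2]>.17)
    print(cam,m.sum())
    for lo in np.arange(.2,.5,.02):
        Y=X[m&(X[:,2]>=lo)&(X[:,2]<lo+.02)]
        if len(Y)>5: print(round(lo,2),len(Y),rect(Y),np.round(np.percentile(Y[:,:2],[3,97],axis=0)*1000).tolist())
E
```

```text
time_s: 4.65
position: [0.5234, -0.2009, 0.4049]
tcp_rot: [[0.0, 0.157, 0.988], [-0.0, 0.988, -0.157], [-1.0, -0.0, 0.0]]
force: [-0.3, 0.6, 0.9]
opening: 0.005
spin -0.0003
t 4.65 pos [ 0.5234 -0.2009  0.4049] zang -9.02 F [-0.3  0.6  0.9] open 0.4 togo tool xyz [ 0.0199 -0.1387  0.0135]
top 9215
0.3 13 [ 608.6 -177.9   20.6    2.7    4.3] [[599.0, -180.0], [617.0, -177.0]]
0.32 71 [ 611.3 -179.6   27.7   10.5  -31.3] [[597.0, -189.0], [621.0, -176.0]]
0.38 109 [ 502.  -199.3   79.    18.2   59.5] [[477.0, -231.0], [517.0, -163.0]]
0.4 94 [ 502.3 -193.    68.9   23.5   66.2] [[487.0, -224.0], [524.0, -164.0]]
0.42 146 [ 501.6 -186.    63.3   20.6   55.4] [[488.0, -212.0], [524.0, -165.0]]
0.44 218 [ 502.6 -188.3   64.4   24.7   57.8] [[489.0, -216.0], [526.0, -167.0]]
0.46 95 [ 500.5 -184.    51.8   12.3   53.4] [[490.0, -204.0], [519.0, -167.0]]
0.48 220 [ 496.3 -183.2   49.8   10.4   56. ] [[487.0, -202.0], [511.0, -166.0]]
scene 6731
0.22 58 [ 528.8 -217.7   26.6   16.3   39.4] [[514.0, -225.0], [537.0, -205.0]]
0.24 60 [ 528.1 -220.4   26.1   16.3   32.2] [[514.0, -226.0], [538.
[... 280 characters left out ...]
5.2   77.4   -8.6] [[434.0, -260.0], [621.0, -193.0]]
0.34 231 [ 518.3 -223.    80.3   43.9   26.6] [[477.0, -236.0], [545.0, -191.0]]
0.36 129 [ 519.  -224.9   77.7   37.9   26.4] [[486.0, -236.0], [545.0, -195.0]]
0.38 218 [ 520.8 -223.2   94.2   64.5   33.7] [[474.0, -250.0], [561.0, -181.0]]
0.4 215 [ 538.4 -225.9   72.4   46.6   39.1] [[511.0, -247.0], [560.0, -195.0]]
0.42 233 [ 539.3 -224.9   68.7   36.8   47.7] [[510.0, -247.0], [561.0, -194.0]]
0.44 230 [ 542.1 -224.3   80.1   33.2   36.4] [[512.0, -245.0], [561.0, -197.0]]
0.46 231 [ 543.9 -221.8   76.6   31.4   46. ] [[512.0, -245.0], [563.0, -194.0]]
0.48 275 [ 542.6 -225.4  112.4   35.7   55. ] [[516.0, -262.0], [565.0, -187.0]]
```

View pics/g1top.png

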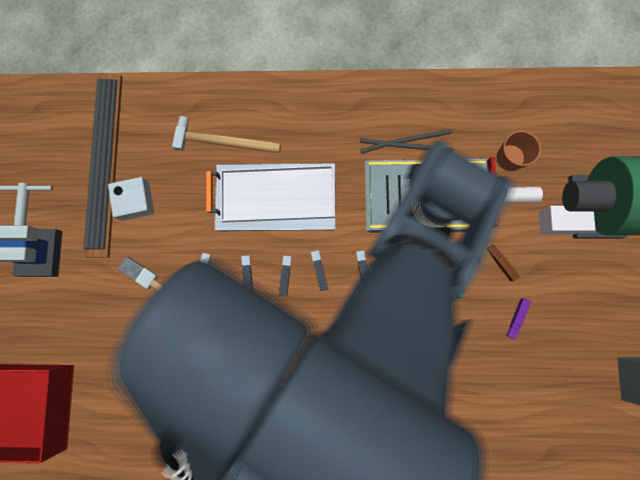

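View pics/g1scene.png

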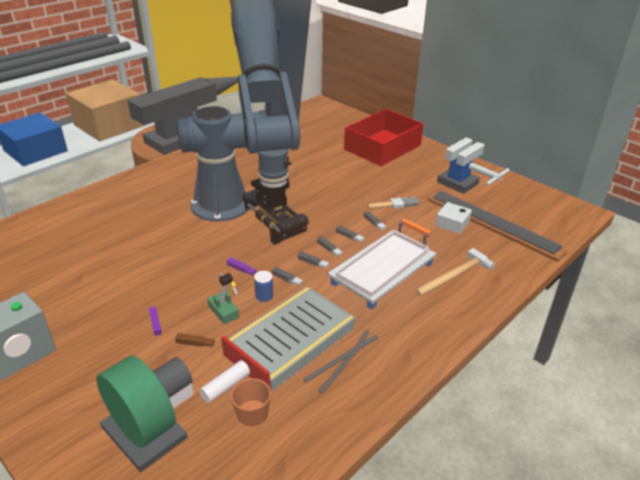

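Run:
```python
from h import *
togo(.515,-.34,.385,-9)
for cam in("scene","top"):
    p=show("g2"+cam,cam,(230,150,330,260) if cam=="scene" else (380,120,540,300),6 if cam=="scene" else 3)
    X,u,v=deproj(p,np.ones((480,640),bool))
    m=(abs(X[:,0]-.525)<.12)&(abs(X[:,1]+.19)<.1)&(X[:,2]>.17)
    for lo in np.arange(.2,.36,.02):
        Y=X[m&(X[:,2]>=lo)&(X[:,2]<lo+.02)]
        if len(Y)>5: print(round(lo,2),len(Y),rect(Y),np.round(np.percentile(Y[:,:2],[3,97],axis=0)*1000).tolist())
    print(cam,"tip proj",proj(p,np.array([.5234,-.2009,.2229])),proj(p,np.array([.5234,-.2009,.2739])))
```

```text
spin -0.0056
t 4.75 pos [ 0.5245 -0.2046  0.4051] zang -9.32 F [-0.3 -0.1  0.1] open 0.4 togo tool xyz [ 0.0207 -0.135   0.0124]
0.22 59 [ 526.1 -210.6   25.7   20.8  -12.2] [[515.0, -222.0], [537.0, -202.0]]
0.24 55 [ 528.4 -217.4   28.7   19.3   30.5] [[513.0, -223.0], [538.0, -205.0]]
0.26 23 [ 531.1 -219.9   26.4   17.4   32.5] [[517.0, -224.0], [540.0, -212.0]]
0.28 128 [ 525.7 -211.7  177.5   73.    -7. ] [[437.0, -256.0], [615.0, -190.0]]
0.3 535 [ 525.5 -210.2  188.8   76.6   -9. ] [[439.0, -257.0], [618.0, -191.0]]
0.32 797 [ 525.  -209.2  196.5   76.8   -9.1] [[435.0, -257.0], [621.0, -190.0]]
0.34 232 [ 536.3 -211.   135.7   51.8    9.6] [[475.0, -233.0], [546.0, -187.0]]
scene tip proj [278.07412206 239.55713089] [277.48471071 223.37039776]
0.3 13 [ 607.  -179.7   14.4    2.8   16.2] [[602.0, -181.0], [614.0, -178.0]]
0.32 66 [ 611.  -180.4   26.3   10.4  -31.5] [[599.0, -190.0], [621.0, -177.0]]
top tip proj [415.29144986 228.01138762] [420.74320965 223.03233565]
```

View pics/g2scene.png

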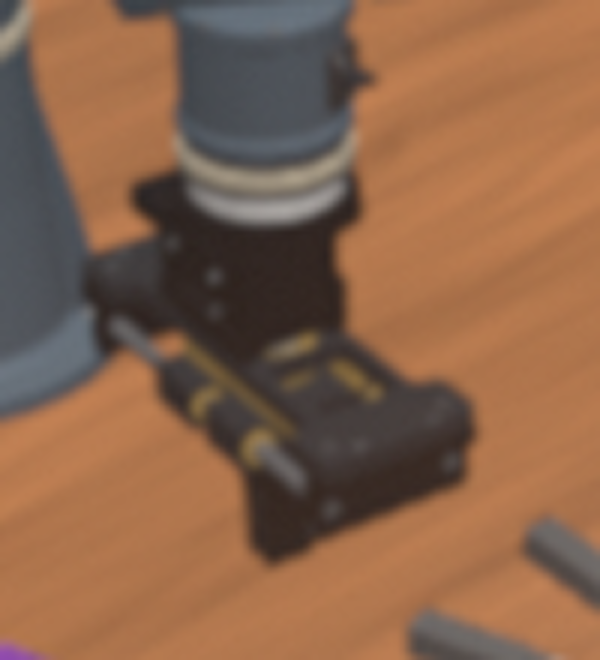

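View pics/g2top.png

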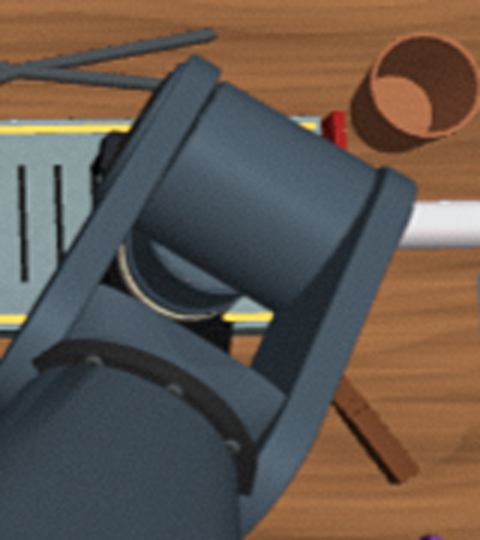

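Run:
```python
from h import *
togo(.5206,-.3526,.155,-9.0,tip=True)
togo(.5206,-.3526,.118,-9.0,tip=True)
```

```text
spin -0.0024
t 4.85 pos [ 0.5232 -0.1999  0.4045] zang -9.14 F [-0.8  0.5 -0.4] open 0.7 togo tool xyz [ 0.0674 -0.1513  0.0217]
spin -0.0024
t 4.85 pos [ 0.5232 -0.1999  0.4045] zang -9.14 F [-0.8  0.5 -0.4] open 0.7 togo tool xyz [ 0.1044 -0.1513  0.0217]
```

```bash
python3 -m crank '[{"offset":[0,-0.038,0.0055],"spin":0},{"offset":[0,-0.038,0.0055],"spin":0},{"offset":[0,-0.038,0.0055],"spin":0},{"offset":[0,-0.038,0.0055],"spin":0},{"offset":[0.035,0,0],"spin":0},{"offset":[0.035,0,0],"spin":0},{"offset":[0.035,0,0],"spin":0},{"offset":[0,0,0],"spin":0},{"offset":[0,0,0],"spin":0}]'
python3 - <<'E'
from h import *
togo(.5206,-.3526,.118,-9.0,tip=True)
p=show("l1","scene",(190,220,300,340),6)
togo(.5206,-.3526,.118,-9.0,tip=True)
E
```

```text
time_s: 5.75
position: [0.5218, -0.351, 0.2998]
tcp_rot: [[-0.001, 0.155, 0.988], [0.001, 0.988, -0.155], [-1.0, 0.001, -0.001]]
force: [-0.0, -0.3, 0.1]
opening: 0.003
spin 0.0017
t 5.75 pos [ 0.5218 -0.351   0.2998] zang -8.9 F [-0.  -0.3  0.1] open 0.2 togo tool xyz [-0.0002 -0.0017 -0.0009]
spin 0.0015
t 5.8 pos [ 0.5222 -0.3517  0.3012] zang -8.91 F [0.2 0.6 0.5] open 0.6 togo tool xyz [ 0.0012 -0.0011 -0.0015]
```

View pics/l1.png

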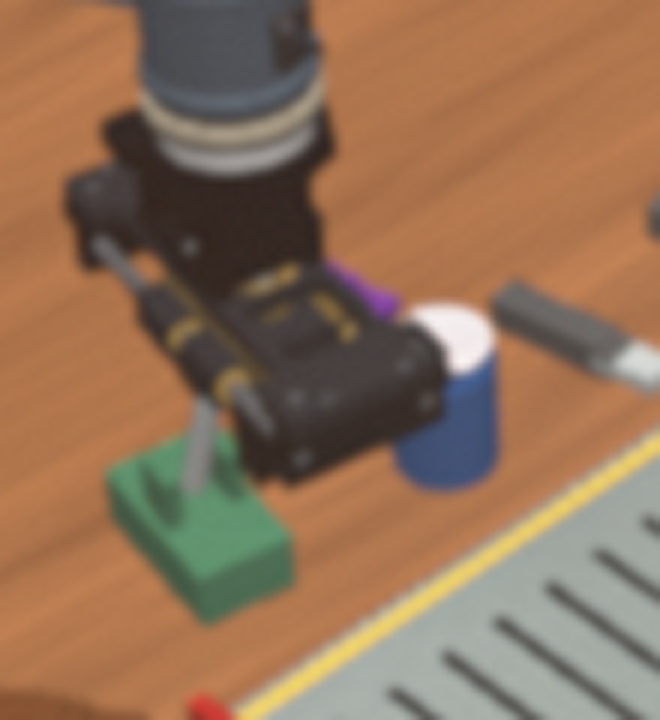

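The crop shows the fingers at (270,460), on the +x side of the lever shaft at (200,440). I'll push towards shut.

```bash
python3 -m crank '[{"offset":[0,0,-0.012],"spin":0},{"offset":[0,0,-0.012],"spin":0},{"offset":[0,0,-0.012],"spin":0},{"offset":[0,0,-0.012],"spin":0},{"offset":[0,0,-0.012],"spin":0},{"offset":[0,0,-0.012],"spin":0},{"offset":[0,0,-0.012],"spin":0},{"offset":[0,0,0],"spin":0}]'|grep -v tcp
python3 -m crank '[{"offset":[0.003,0,-0.008],"spin":0},{"offset":[0.003,0,-0.008],"spin":0},{"offset":[0,0,0],"spin":0}]'|grep -v tcp
python3 - <<'E'
from h import *
R=np.array([np.cos(np.radians(-9)),np.sin(np.radians(-9))])
s=bot.read_state(); print((np.array(s["position"][:2])-[.4374,-.3344])@R)
E
```

```text
time_s: 6.6
position: [0.4362, -0.3386, 0.2991]
force: [-0.0, 0.3, -0.6]
opening: 0.005
time_s: 6.9
position: [0.4217, -0.3366, 0.2932]
force: [0.8, -1.0, 1.0]
opening: 0.006
-0.01511255203809829
```

```bash
for i in 1; do python3 -m crank '[{"offset":[0,0,-0.008],"spin":0},{"offset":[0,0,-0.008],"spin":0},{"offset":[0,0,0],"spin":0}]'|grep -v tcp
done
python3 -m crank '[{"offset":[0,0,-0.004],"spin":0},{"offset":[0,0,0],"spin":0}]'|grep -v tcp
python3 -m crank '[{"offset":[0,0,-0.004],"spin":0},{"offset":[0,0,0],"spin":0}]'|grep -v tcp
python3 - <<'E'
from h import *
p=show("l2","scene",(190,220,300,340),6)
p=show("l2t","top",(420,235,540,345),6)
E
```

```text
time_s: 7.2
position: [0.4058, -0.3339, 0.2935]
force: [1.4, -1.2, -0.1]
opening: 0.007
time_s: 7.4
position: [0.4024, -0.3336, 0.2937]
force: [1.9, -1.8, 0.1]
opening: 0.005
time_s: 7.6
position: [0.3986, -0.333, 0.2938]
force: [1.6, -0.5, 0.8]
opening: 0.007
```

View pics/l2.png

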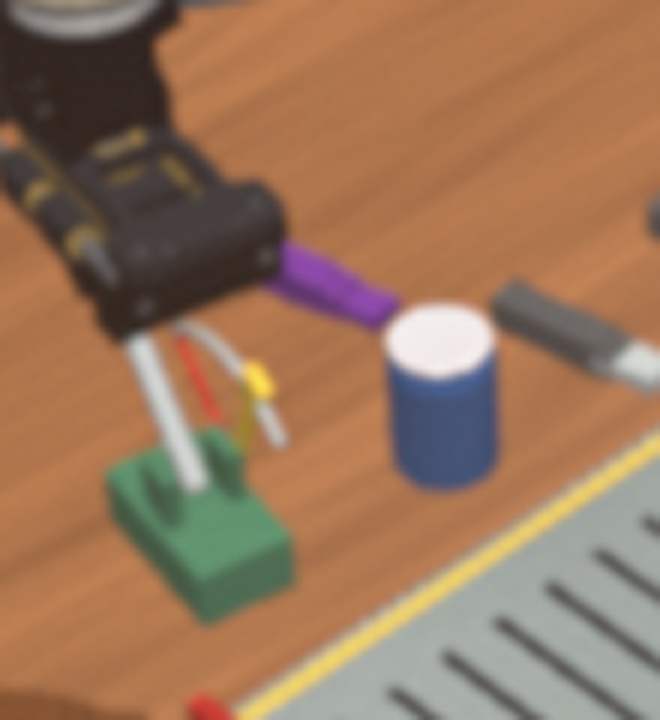

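```bash
for i in 1; do python3 -m crank '[{"offset":[0,0,-0.004],"spin":0},{"offset":[0,0,0],"spin":0}]'|grep -E "pos|force"
python3 -m crank '[{"offset":[0,0,-0.003],"spin":0},{"offset":[0,0,0],"spin":0}]'|grep -E "pos|force"
python3 -m crank '[{"offset":[0,0,-0.003],"spin":0},{"offset":[0,0,0],"spin":0}]'|grep -E "pos|force"
done
```

```text
position: [0.3946, -0.3324, 0.2937]
force: [1.7, -1.3, 0.0]
position: [0.3917, -0.3319, 0.2937]
force: [2.2, -0.9, 0.8]
position: [0.3887, -0.3314, 0.2937]
force: [2.2, -0.7, -0.1]
```

```bash
python3 -m crank '[{"offset":[0,0,-0.003],"spin":0},{"offset":[0,0,0],"spin":0}]'|grep -E "pos|force"
python3 -m crank '[{"offset":[0,0,-0.003],"spin":0},{"offset":[0,0,0],"spin":0}]'|grep -E "pos|force"
python3 -m crank '[{"offset":[0,0,-0.003],"spin":0},{"offset":[0,0,0],"spin":0}]'|grep -E "pos|force"
python3 - <<'E'
from h import *
p=show("l3","scene",(190,220,300,340),6)
E
```

```text
position: [0.3865, -0.3312, 0.2937]
force: [5.8, 0.3, -2.6]
position: [0.3852, -0.331, 0.2938]
force: [13.0, 1.3, -5.1]
position: [0.3839, -0.3308, 0.2939]
force: [20.3, 3.0, -8.6]
```

View pics/l3.png

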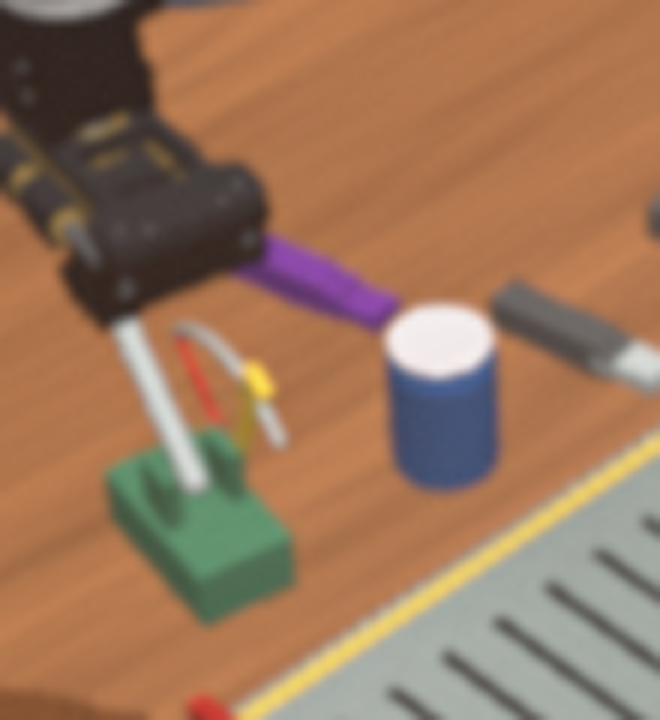

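```bash
python3 -m crank '[{"offset":[0,0,0.02],"spin":0},{"offset":[0,0,0.02],"spin":0},{"offset":[-0.04,0,0],"spin":0},{"offset":[-0.04,0,0],"spin":0},{"offset":[-0.03,0,0],"spin":0},{"offset":[0,0.04,0],"spin":0},{"offset":[0,0.04,0],"spin":0},{"offset":[0,0.04,0],"spin":0},{"offset":[0,0.04,0],"spin":0},{"offset":[0,0.04,0],"spin":0}]'|grep -v tcp
python3 -m crank '[{"offset":[0,0,0],"spin":0.1397},{"offset":[0,0,0],"spin":0.1397},{"offset":[0,0,0],"spin":0.1397},{"offset":[0,0,0],"spin":0.1397},{"offset":[0,0,0],"spin":0.1397},{"offset":[0,0,0],"spin":0.1397},{"offset":[0,0,0],"spin":0.1397},{"offset":[0,0,0],"spin":0.1397},{"offset":[0,0,0],"spin":0.1397},{"offset":[0,0,0],"spin":0}]' 0.06|grep -v tcp
python3 - <<'E'
from h import *
p=show("l4","scene",(190,220,300,340),6)
P,_,_=deproj(p,np.ones((480,640),bool))
s=bot.read_state(); print(np.round(s["joint_positions"],1))
togo(.4569-.008,-.1158,.385,-81,)
E
```

```text
time_s: 9.95
position: [0.4496, -0.1369, 0.4031]
force: [0.7, 0.3, 0.2]
opening: 0.007
time_s: 10.95
position: [0.4498, -0.1385, 0.4031]
force: [0.0, 0.3, -0.7]
opening: 0.681
[-3.070e+01  1.860e+01  1.036e+02 -1.000e-01  5.800e+01  5.020e+01]
spin 0.0025
t 11.0 pos [ 0.4499 -0.1385  0.4032] zang -80.86 F [0.4 0.2 0.5] open 59.5 togo tool xyz [ 0.0182  0.0026 -0.0225]
```

View pics/l4.png

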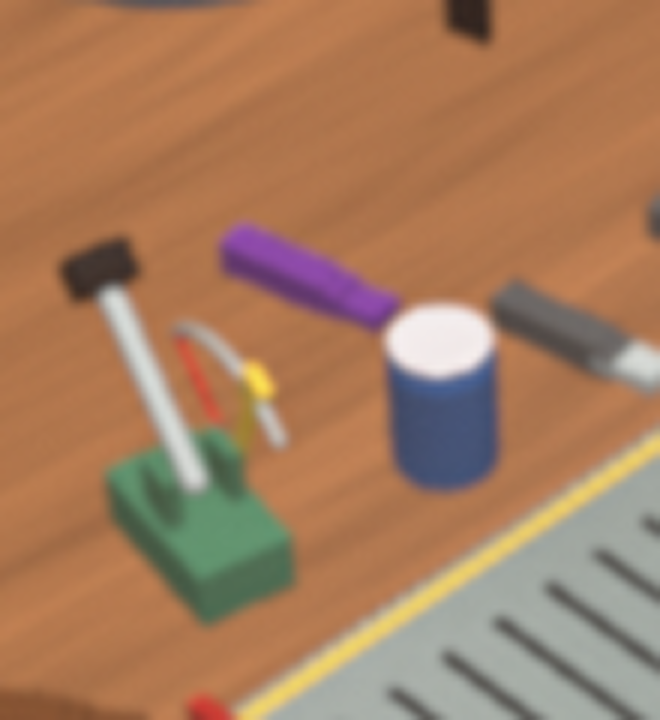

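The crop shows the grip at (100,268) on the shut side, clear of the red line, and the can hasn't moved. Next is blank A at y ≈ -0.115. I'll grip it a little high so the gripper body clears the can.

```bash
python3 -m crank '[{"offset":[0.045,0.005,-0.0212],"spin":0},{"offset":[0.05,0,0],"spin":0},{"offset":[0.05,0,0],"spin":0},{"offset":[0.03,0,0],"spin":0},{"offset":[0,0,0],"spin":0},{"offset":[0,0,0],"spin":0}]'|grep -v tcp
python3 - <<'E'
from h import *
togo(.4488,-.1171,.010,-80.7,tip=True)
p=show("b1","scene",(230,220,340,310),7)
E
```

```text
time_s: 11.6
position: [0.4524, -0.1171, 0.2287]
force: [1.4, 0.3, 0.8]
opening: 0.687
spin -0.0041
t 11.6 pos [ 0.4524 -0.1171  0.2287] zang -80.94 F [1.4 0.3 0.8] open 59.8 togo tool xyz [ 0.0367 -0.0035 -0.0005]
```

View pics/b1.png

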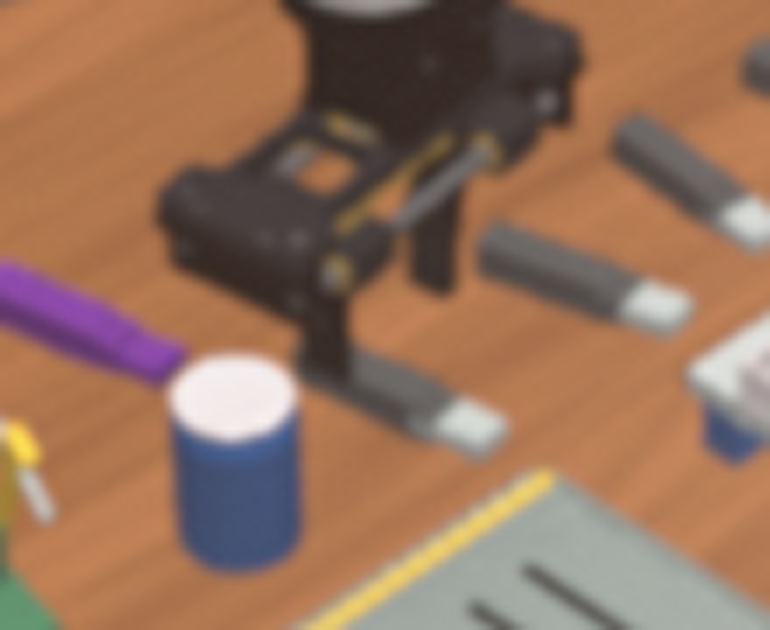

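```bash
python3 -m crank '[{"offset":[0.02,-0.0035,0],"spin":0},{"offset":[0.0165,0,0],"spin":0},{"offset":[0,0,0],"spin":0},{"offset":[0,0,0],"spin":0}]'|grep -v tcp
python3 -m crank '[{"offset":[0,0,0],"spin":0},{"offset":[0,0,0],"spin":0},{"offset":[0,0,0],"spin":0},{"offset":[0,0,0],"spin":0},{"offset":[0,0,0],"spin":0},{"offset":[0,0,0],"spin":0}]' 0.0|grep -v tcp
python3 -m crank '[{"offset":[0,0,0],"spin":0},{"offset":[0,0,0],"spin":0}]' 0.0|grep -v tcp
```

```text
time_s: 12.05
position: [0.4497, -0.1179, 0.1938]
force: [0.2, 0.3, -0.5]
opening: 0.691
time_s: 12.65
position: [0.4489, -0.1174, 0.1922]
force: [-0.0, 1.5, 1.5]
opening: 0.232
time_s: 12.85
position: [0.4489, -0.1174, 0.1922]
force: [-0.6, 2.0, 2.5]
opening: 0.224
```

```bash
python3 -m crank '[{"offset":[-0.02,0,0],"spin":0},{"offset":[-0.04,0,0],"spin":0},{"offset":[-0.04,0,0],"spin":0},{"offset":[-0.04,0,0],"spin":0},{"offset":[0,0,0],"spin":0.062},{"offset":[0,0,0],"spin":0.062},{"offset":[0,0,0],"spin":0}]'|grep -v tcp
python3 - <<'E'
from h import *
togo(.6406,-.0011,.20,-87.8,tip=True)
p=show("b1u","scene",(230,160,430,310),4)
X,u,v=deproj(p,np.ones((480,640),bool))
E
```

```text
time_s: 13.55
position: [0.4488, -0.1175, 0.3324]
force: [0.2, 0.4, -2.2]
opening: 0.229
spin -0.0057
t 13.55 pos [ 0.4488 -0.1175  0.3324] zang -88.13 F [ 0.2  0.4 -2.2] open 19.9 togo tool xyz [-0.0496  0.1955 -0.1101]
```

View pics/b1u.png

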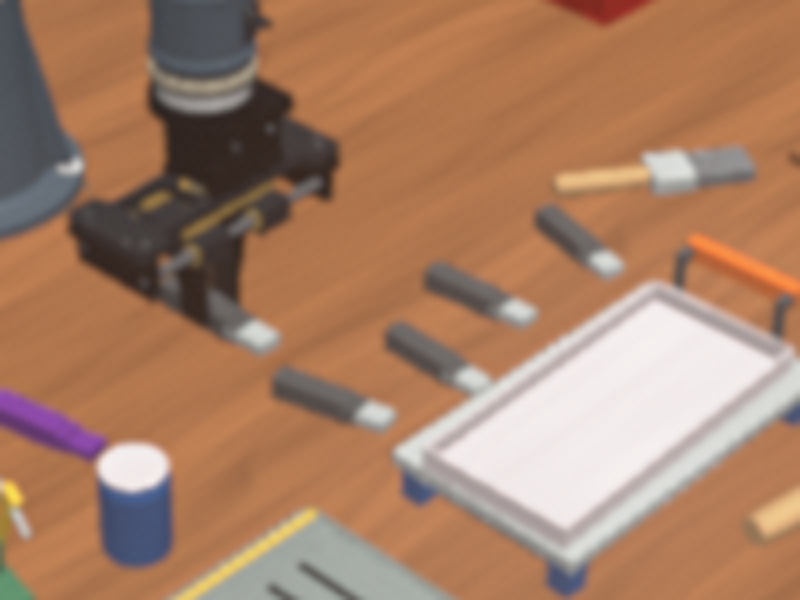

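```bash
python3 -m crank '[{"offset":[0,0.0326,-0.0184],"spin":0},{"offset":[0,0.0326,-0.0184],"spin":0},{"offset":[0,0.0326,-0.0184],"spin":0},{"offset":[0,0.0326,-0.0184],"spin":0},{"offset":[0,0.0326,-0.0184],"spin":0},{"offset":[0,0.0326,-0.0184],"spin":0},{"offset":[0.05,0,0],"spin":0},{"offset":[0,0,0],"spin":0},{"offset":[0,0,0],"spin":0}]'|grep -v tcp
python3 - <<'E'
from h import *
togo(.6406,-.0011,.055,-87.8,tip=True)
p=show("b1v","scene",(310,160,460,310),5)
p=show("b1w","top",(180,140,400,300),3)
E
```

```text
time_s: 14.5
position: [0.64, -0.0007, 0.2797]
force: [0.7, -0.1, -1.2]
opening: 0.224
spin -0.0049
t 14.5 pos [ 0.64   -0.0007  0.2797] zang -88.08 F [ 0.7 -0.1 -1.2] open 19.5 togo tool xyz [0.0427 0.0009 0.0005]
```

View pics/b1v.png

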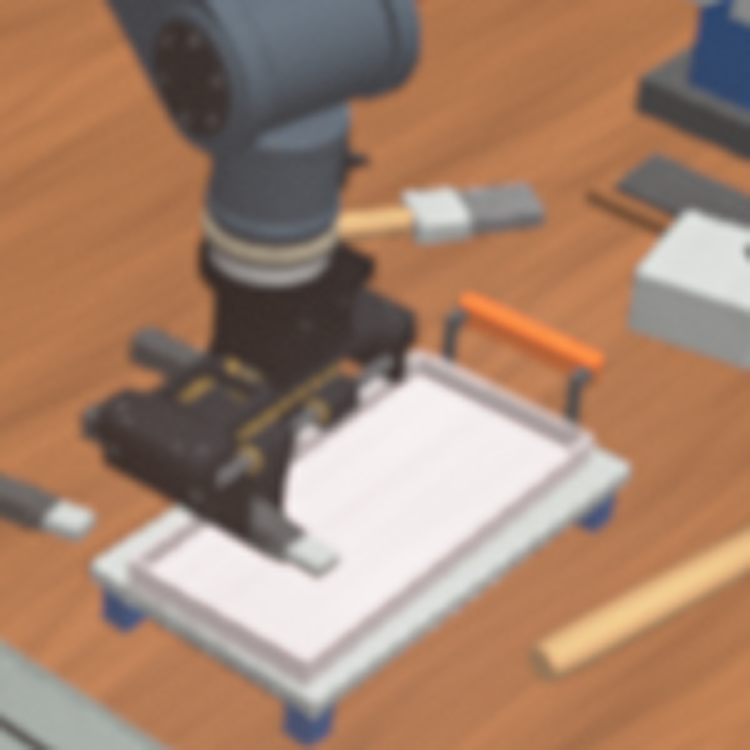

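View pics/b1w.png

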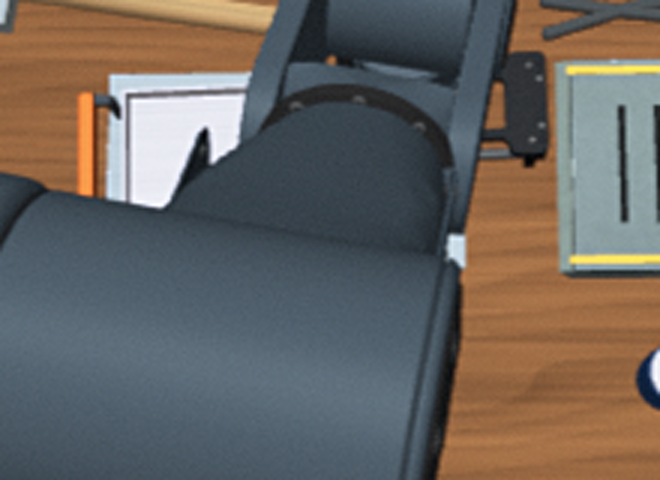

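```bash
python3 -m crank '[{"offset":[0.02,0,0],"spin":0},{"offset":[0.015,0,0],"spin":0},{"offset":[0.005,0,0],"spin":0},{"offset":[0.002,0,0],"spin":0},{"offset":[0,0,0],"spin":0},{"offset":[0,0,0],"spin":0}]'|grep -v tcp
python3 -m crank '[{"offset":[0.001,0,0],"spin":0},{"offset":[0,0,0],"spin":0}]'|grep -v tcp
```

```text
time_s: 15.2
position: [0.6413, -0.001, 0.241]
force: [0.3, -0.2, -2.1]
opening: 0.224
time_s: 15.4
position: [0.6411, -0.0009, 0.2396]
force: [-0.5, -0.6, -2.6]
opening: 0.223
```

```bash
for i in 1; do python3 -m crank '[{"offset":[0.001,0,0],"spin":0},{"offset":[0,0,0],"spin":0}]'|grep -v tcp
python3 -m crank '[{"offset":[0.001,0,0],"spin":0},{"offset":[0,0,0],"spin":0},{"offset":[0,0,0],"spin":0}]'|grep -v tcp; done
```

```text
time_s: 15.6
position: [0.641, -0.0009, 0.2382]
force: [-0.2, 0.1, -2.3]
opening: 0.222
time_s: 15.9
position: [0.6411, -0.0009, 0.2373]
force: [0.4, -0.2, -0.9]
opening: 0.223
```

```bash
python3 -m crank '[{"offset":[0.0005,0,0],"spin":0},{"offset":[0,0,0],"spin":0},{"offset":[0,0,0],"spin":0}]'|grep -v tcp
python3 -m crank '[{"offset":[0,0,0],"spin":0},{"offset":[0,0,0],"spin":0},{"offset":[0,0,0],"spin":0},{"offset":[0,0,0],"spin":0}]' 0.036|grep -v tcp
python3 -m crank '[{"offset":[-0.03,0,0],"spin":0},{"offset":[-0.05,0,0],"spin":0},{"offset":[-0.05,0,0],"spin":0},{"offset":[0,-0.05,0],"spin":0},{"offset":[0,-0.05,0],"spin":0},{"offset":[0,-0.05,0],"spin":0},{"offset":[0,0,0],"spin":0}]' 0.06|grep -v tcp
python3 - <<'E'
from h import *
p=show("b1x","scene",(230,160,430,310),4)
X,u,v=deproj(p,np.ones((480,640),bool))
E
```

```text
time_s: 16.2
position: [0.6411, -0.0009, 0.2373]
force: [-1.6, 0.3, 3.1]
opening: 0.221
time_s: 16.6
position: [0.641, -0.0009, 0.2365]
force: [-0.4, -0.4, -0.0]
opening: 0.405
time_s: 17.3
position: [0.4819, -0.004, 0.3648]
force: [1.0, 0.6, 0.6]
opening: 0.692
```

View pics/b1x.png

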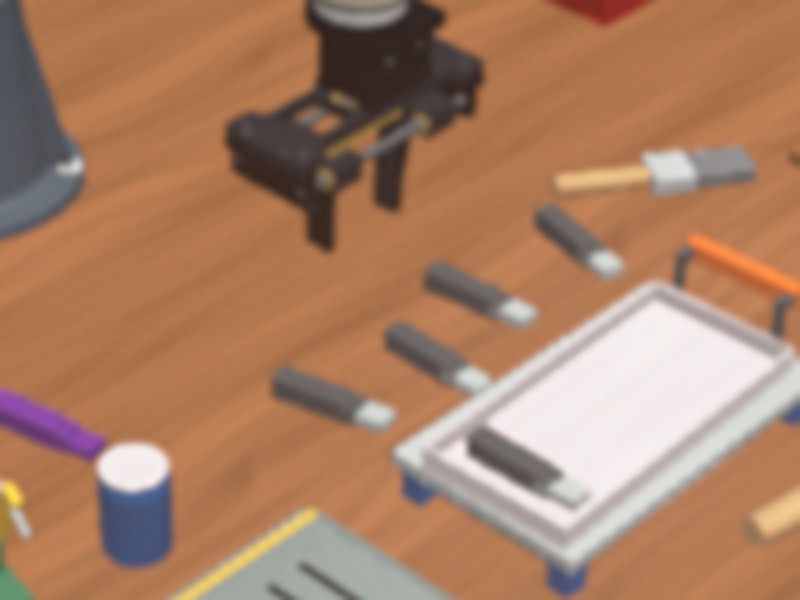

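The first blank lies in the tray at crop (530,465), near the leading end. I'll re-measure the others.

```bash
cat >> h.py <<'E'
def blanks(cam="scene",p=None):
    p=p or bot.capture(cam); X,u,v=deproj(p,np.ones((480,640),bool))
    m=(X[:,0]>.38)&(X[:,0]<.52)&(X[:,1]>-.17)&(X[:,1]<.38)&(X[:,2]>.006)&(X[:,2]<.026)
    im=np.zeros((480,640),np.uint8); im[v[m],u[m]]=255
    n,l,st,c=cv2.connectedComponentsWithStats(im)
    for i in range(1,n):
        if st[i,4]>60:
            Y,_,_=deproj(p,l==i); sh=Y[Y[:,2]>.0155]
            print(cam,"blank",rect(Y),"shank",rect(sh),np.round(Y.mean(0)*1000,1),len(Y))
E
python3 - <<'E'
from h import *
blanks(); blanks("top")
togo(.4571-.0078,-.0065-.0019,.15,-76,tip=True)
E
```

```text
scene blank [393.3 360.9  49.6  23.1  59.9] shank [395.6 362.1  44.1  20.3  59.9] [396.  359.2  13.6] 62
scene blank [449.6 288.1 108.8  28.2 -12.9] shank [448.1 288.1  94.4  23.5 -19.1] [451.6 287.7  14.4] 151
scene blank [444.  174.3 102.4  30.1   5.9] shank [443.3 173.3  96.2  23.4   9.6] [445.4 172.1  14.3] 176
scene blank [474.   86.8  89.7  26.6  -2.1] shank [469.8  86.6  81.1  24.4  -1.1] [474.6  84.2  15. ] 164
scene blank [456.5  -7.  104.9  30.7  13.6] shank [457.2 -10.5  94.4  24.1  12.8] [459.2  -9.5  14.5] 212
top blank [449.5 294.7  99.5  22.4 -11.9] shank [448.6 294.6  97.5  21.1 -13.1] [448.3 293.6  17.4] 360
top blank [460.1 181.9  63.6  19.5   2.5] shank [460.  186.3  61.3  17.6 -13.8] [468.5 183.9  16.4] 131
top blank [390.9 365.2  45.3  19.1  58. ] shank [390.6 363.5  41.9  17.5  61.2] [392.  363.2  17.1] 123
spin -0.2121
t 17.45 pos [ 0.4917 -0.006   0.3673] zang -88.16 F [-0.3 -0.9  0.3] open 59.9 togo tool xyz [ 0.0352 -0.0425  0.001 ]
```

```bash
python3 -m crank '[{"offset":[0.03,0,0],"spin":-0.106},{"offset":[0,0,0],"spin":-0.106},{"offset":[0,0,0],"spin":0},{"offset":[0,0,0],"spin":0}]'|grep -v tcp
python3 - <<'E'
from h import *
togo(.4571-.0078,-.0065-.0019,.005,-76,tip=True)
E
```

```text
time_s: 17.85
position: [0.4928, -0.0061, 0.337]
force: [-0.1, -0.1, -0.3]
opening: 0.692
spin -0.0019
t 17.85 pos [ 0.4928 -0.0061  0.337 ] zang -76.11 F [-0.1 -0.1 -0.3] open 60.2 togo tool xyz [ 0.1499 -0.0431 -0.0083]
```

```bash
python3 -m crank '[{"offset":[0.03,-0.0215,-0.004],"spin":0},{"offset":[0.03,-0.0215,-0.004],"spin":0},{"offset":[0.03,0,0],"spin":0},{"offset":[0.03,0,0],"spin":0},{"offset":[0,0,0],"spin":0},{"offset":[0,0,0],"spin":0}]'|grep -v tcp
python3 - <<'E'
from h import *
togo(.4571-.0078,-.0065-.0019,.005,-76,tip=True)
p=show("b2","scene",(270,210,370,300),6)
E
```

```text
time_s: 18.45
position: [0.4483, -0.0086, 0.2169]
force: [1.1, 0.7, -0.1]
opening: 0.686
spin -0.0007
t 18.45 pos [ 0.4483 -0.0086  0.2169] zang -76.04 F [ 1.1  0.7 -0.1] open 59.7 togo tool xyz [ 0.0299  0.001  -0.    ]
```

View pics/b2.png

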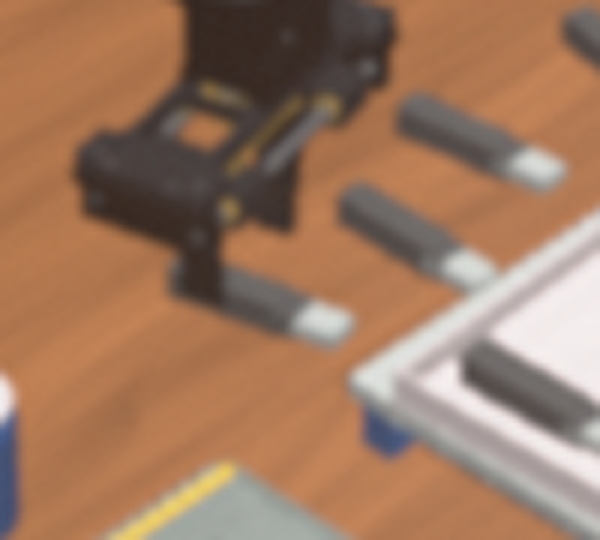

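The crop shows the fingers either side of the blank's shank at (215,290). I'll lower, close and lift.

```bash
python3 -m crank '[{"offset":[0.02,0,0],"spin":0},{"offset":[0.009,0,0],"spin":0},{"offset":[0,0,0],"spin":0},{"offset":[0,0,0],"spin":0},{"offset":[0,0,0],"spin":0}]'|grep -v tcp
python3 -m crank '[{"offset":[0,0,0],"spin":0},{"offset":[0,0,0],"spin":0},{"offset":[0,0,0],"spin":0},{"offset":[0,0,0],"spin":0},{"offset":[0,0,0],"spin":0},{"offset":[0,0,0],"spin":0},{"offset":[0,0,0],"spin":0},{"offset":[0,0,0],"spin":0}]' 0.0|grep -v tcp
python3 -m crank '[{"offset":[-0.02,0,0],"spin":0},{"offset":[-0.04,0,0],"spin":0},{"offset":[-0.04,0,0],"spin":0},{"offset":[-0.04,0,0],"spin":0},{"offset":[0,0,0],"spin":0.103},{"offset":[0,0,0],"spin":0.103},{"offset":[0,0,0],"spin":0},{"offset":[0,0,0],"spin":0}]'|grep -v tcp
python3 - <<'E'
from h import *
togo(.6387,.0488,.150,-87.8,tip=True)
E
```

```text
time_s: 19.0
position: [0.4477, -0.0085, 0.1886]
force: [0.4, -0.9, 0.5]
opening: 0.688
time_s: 19.8
position: [0.4473, -0.0083, 0.1877]
force: [-0.5, 1.2, 1.3]
opening: 0.227
time_s: 20.6
position: [0.4471, -0.0084, 0.3275]
force: [-0.0, 0.6, -2.2]
opening: 0.224
spin 0.0023
t 20.6 pos [ 0.4471 -0.0084  0.3275] zang -87.67 F [-0.   0.6 -2.2] open 19.5 togo tool xyz [-0.0047  0.1937 -0.0494]
```

```bash
python3 -m crank '[{"offset":[0,0.0387,-0.0099],"spin":0},{"offset":[0,0.0387,-0.0099],"spin":0},{"offset":[0,0.0387,-0.0099],"spin":0},{"offset":[0,0.0387,-0.0099],"spin":0},{"offset":[0,0.0387,-0.0099],"spin":0},{"offset":[0.04,0,0],"spin":0},{"offset":[0.025,0,0],"spin":0},{"offset":[0,0,0],"spin":0},{"offset":[0,0,0],"spin":0}]'|grep -v tcp
python3 - <<'E'
from h import *
togo(.6387,.0488,.0507,-87.8,tip=True)
p=show("b2v","scene",(310,160,460,310),5)
E
```

```text
time_s: 21.5
position: [0.6386, 0.0485, 0.2618]
force: [0.4, 0.6, -1.4]
opening: 0.227
spin 0.001
t 21.5 pos [0.6386 0.0485 0.2618] zang -87.74 F [ 0.4  0.6 -1.4] open 19.8 togo tool xyz [ 0.0291  0.0001 -0.0003]
```

View pics/b2v.png

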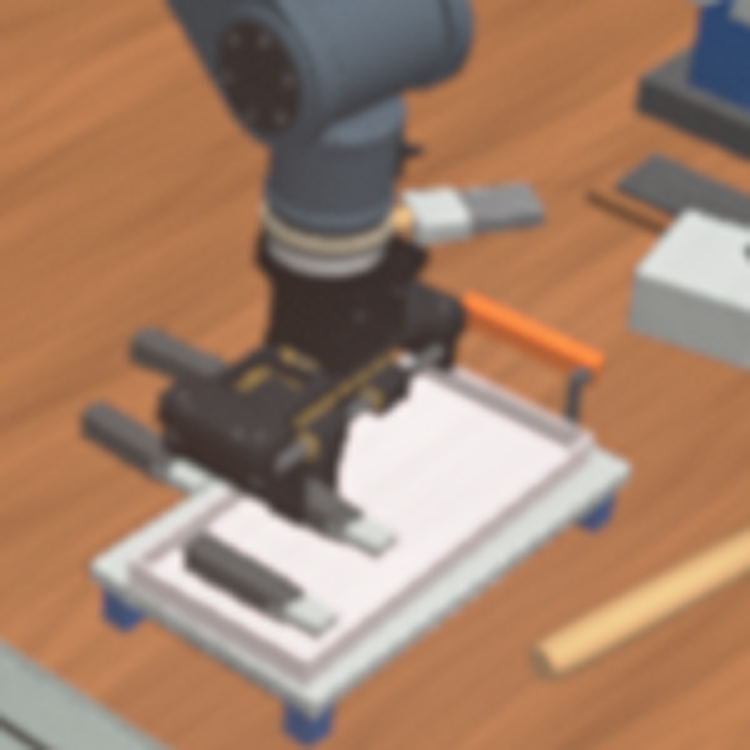

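```bash
python3 -m crank '[{"offset":[0.015,0,0],"spin":0},{"offset":[0.01,0,0],"spin":0},{"offset":[0.003,0,0],"spin":0},{"offset":[0,0,0],"spin":0},{"offset":[0,0,0],"spin":0}]'|grep -v tcp
python3 -m crank '[{"offset":[0.001,0,0],"spin":0},{"offset":[0,0,0],"spin":0},{"offset":[0,0,0],"spin":0}]'|grep -v tcp
```

```text
time_s: 22.05
position: [0.639, 0.0484, 0.2349]
force: [0.4, -0.7, -1.2]
opening: 0.228
time_s: 22.35
position: [0.639, 0.0485, 0.234]
force: [0.6, -0.1, -2.0]
opening: 0.229
```

```bash
python3 -m crank '[{"offset":[0.001,0,0],"spin":0},{"offset":[0,0,0],"spin":0},{"offset":[0,0,0],"spin":0}]'|grep -v tcp
python3 -m crank '[{"offset":[0.0008,0,0],"spin":0},{"offset":[0,0,0],"spin":0},{"offset":[0,0,0],"spin":0}]'|grep -v tcp
```

```text
time_s: 22.65
position: [0.6389, 0.0485, 0.2328]
force: [0.2, -0.8, -1.9]
opening: 0.225
time_s: 22.95
position: [0.6389, 0.0485, 0.2328]
force: [-2.8, 0.2, 6.2]
opening: 0.232
```

```bash
python3 -m crank '[{"offset":[0,0,0],"spin":0},{"offset":[0,0,0],"spin":0},{"offset":[0,0,0],"spin":0},{"offset":[0,0,0],"spin":0},{"offset":[-0.03,0,0],"spin":0},{"offset":[-0.05,0,0],"spin":0},{"offset":[-0.05,0,0],"spin":0},{"offset":[0,-0.05,0],"spin":0},{"offset":[0,-0.05,0],"spin":0},{"offset":[0,-0.05,-0.04],"spin":0},{"offset":[0,0,0],"spin":0},{"offset":[0,0,0],"spin":0}]' 0.036|grep -v tcp
python3 - <<'E'
from h import *
p=show("b3s","scene",(230,160,430,310),4); blanks("scene",p)
p=show("b3t","top",(180,140,400,300),3); blanks("top",p)
togo(.48,.08,.15,-90,tip=True)
E
```

```text
time_s: 24.15
position: [0.498, 0.0749, 0.3623]
force: [1.1, 0.3, 0.5]
opening: 0.41
scene blank [399.2 359.9  51.7  27.6  67.3] shank [398.5 364.   52.   17.3  50.3] [396.9 360.4  13.4] 61
scene blank [452.3 289.4 105.2  28.9 -15.3] shank [452.6 286.6  98.5  23.6 -15.3] [451.8 287.4  14.4] 151
scene blank [446.5 175.2 105.2  32.7   4.6] shank [447.  172.4 105.5  24.    2.9] [444.8 171.8  14.2] 178
scene blank [474.5  85.2  90.5  29.8  -1.1] shank [470.9  85.9  83.1  23.9   0.8] [475.7  84.1  14.9] 170
top blank [390.7 365.   44.7  19.2  58. ] shank [390.7 365.1  44.4  16.9  55.4] [391.8 362.9  17. ] 120
spin 0.0385
t 24.25 pos [0.5    0.0741 0.3623] zang -87.79 F [-0.2 -0.6  0.7] open 35.9 togo tool xyz [ 0.0303 -0.0198 -0.0067]
```

View pics/b3s.png

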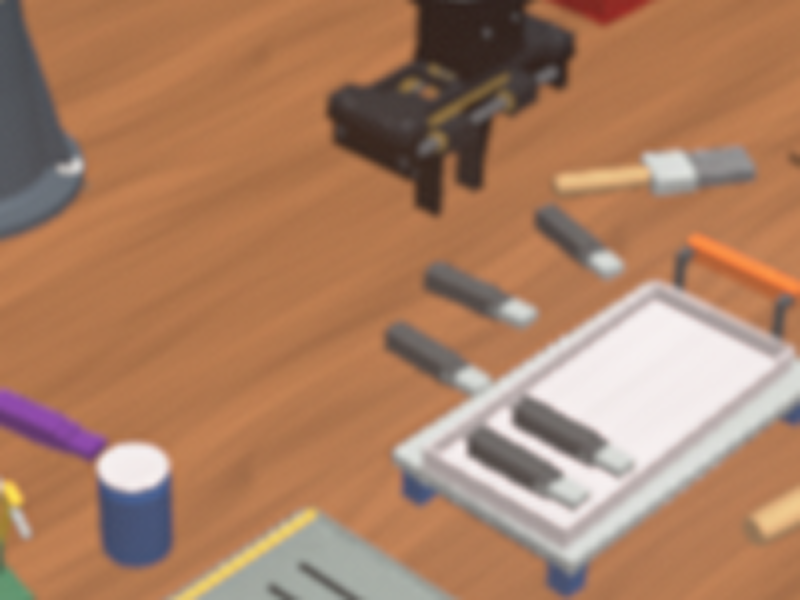

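View pics/b3t.png

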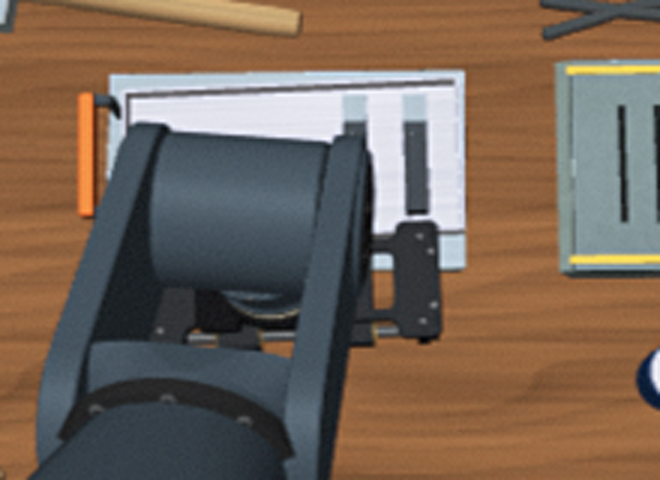

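Run:
```python
from h import *
p=bot.capture("scene"); X,u,v=deproj(p,np.ones((480,640),bool)); g=p["pixels"][v,u].astype(int)
for name,(a,b) in {"B3":(.04,.13),"B4":(.13,.22),"B5":(.24,.33)}.items():
    m=(X[:,0]>.38)&(X[:,0]<.552)&(X[:,1]>a)&(X[:,1]<b)&(X[:,2]>.012)&(X[:,2]<.026)
    Y=X[m]; G=g[m].mean(1); print(name,len(Y),rect(Y),"blade",Y[G>120].mean(0).round(4),"shank",Y[G<90].mean(0).round(4),rect(Y[G<90]),np.round(np.percentile(Y[:,0],[1,99])*1000))
```

```text
B3 134 [479.7  86.3 101.1  27.8  -2.9] blade [0.5159 0.0848 0.0143] shank [0.4618 0.0776 0.0157] [463.7  76.4  57.1   7.2  -4.2] [430. 530.]
B4 109 [443.3 173.8 102.2  28.    6.4] blade [0.4776 0.1759 0.0151] shank [0.4274 0.1635 0.0151] [428.1 161.9  55.3   7.5   3.7] [394. 493.]
B5 101 [450.9 288.5 104.5  25.7 -16.8] blade [0.4841 0.2835 0.0152] shank [0.4345 0.2834 0.0166] [439.3 282.6  52.5   7.1 -16. ] [401. 502.]
```

The top crop shows the two blanks in the tray, parallel at (355,130) and (415,150). The third blank has been knocked about 3 cm towards +x and now sits near (480, 89) mm.

```bash
python3 -m crank '[{"offset":[0.03,-0.026,-0.013],"spin":0.041},{"offset":[0.04,0,0],"spin":0.041},{"offset":[0.04,0,0],"spin":0},{"offset":[0.03,0,0],"spin":0},{"offset":[0,0,0],"spin":0},{"offset":[0,0,0],"spin":0}]' 0.065|grep -v tcp
python3 - <<'E'
from h import *
togo(.4724,.0892,.005,-92.5,tip=True)
p=show("b3","scene",(290,200,390,290),6)
E
```

```text
time_s: 24.9
position: [0.4733, 0.086, 0.2216]
force: [0.5, -0.5, 0.3]
opening: 0.736
spin -0.0004
t 24.9 pos [0.4733 0.086  0.2216] zang -92.52 F [ 0.5 -0.5  0.3] open 64.1 togo tool xyz [ 0.0346 -0.001  -0.0032]
```

View pics/b3.png

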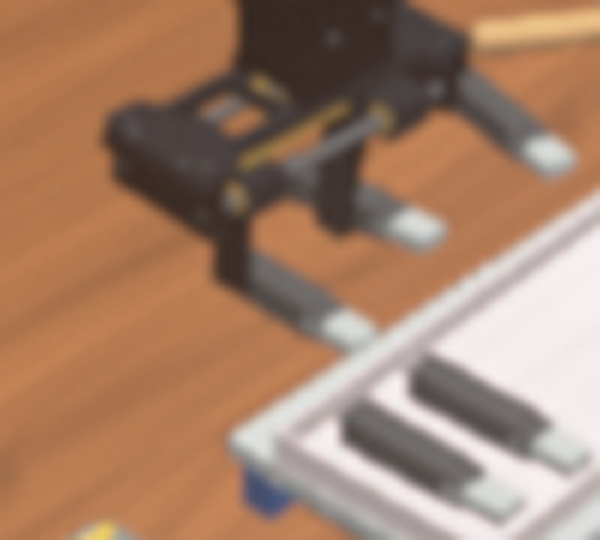

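```bash
python3 -m crank '[{"offset":[0.02,-0.001,-0.003],"spin":0},{"offset":[0.0135,0,0],"spin":0},{"offset":[0,0,0],"spin":0},{"offset":[0,0,0],"spin":0}]'|grep -v tcp
python3 - <<'E'
from h import *
p=show("b3d","scene",(290,200,390,290),6)
E
```

```text
time_s: 25.35
position: [0.4722, 0.0893, 0.1898]
force: [0.1, -0.6, 0.9]
opening: 0.744
```

View pics/b3d.png

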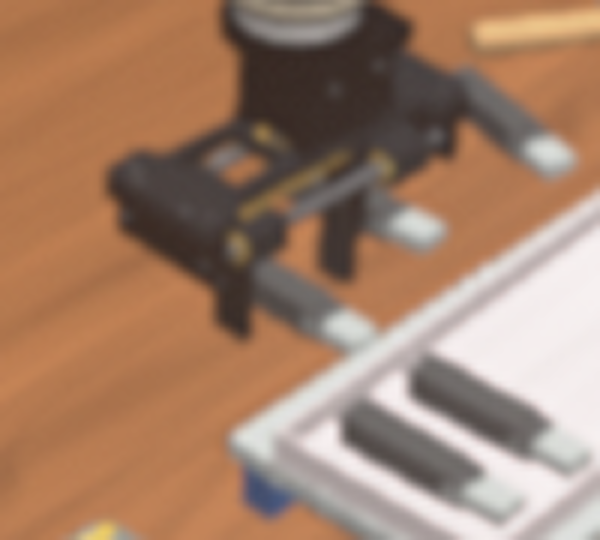

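```bash
python3 -m crank '[{"offset":[0.0015,0,0],"spin":0},{"offset":[0,0,0],"spin":0},{"offset":[0,0,0],"spin":0},{"offset":[0,0,0],"spin":0},{"offset":[0,0,0],"spin":0},{"offset":[0,0,0],"spin":0},{"offset":[0,0,0],"spin":0},{"offset":[0,0,0],"spin":0},{"offset":[0,0,0],"spin":0}]' 0.0|grep -v tcp
python3 -m crank '[{"offset":[-0.02,0,0],"spin":0},{"offset":[-0.04,0,0],"spin":0},{"offset":[-0.04,0,0],"spin":0},{"offset":[-0.04,0,0],"spin":0},{"offset":[0,0,0],"spin":-0.082},{"offset":[0,0,0],"spin":0},{"offset":[0,0,0],"spin":0}]'|grep -v tcp
python3 - <<'E'
from h import *
togo(.6368,.0988,.150,-87.8,tip=True)
E
```

```text
time_s: 26.3
position: [0.4714, 0.0894, 0.1869]
force: [0.4, 0.1, -0.5]
opening: 0.225
time_s: 27.0
position: [0.4707, 0.0893, 0.3264]
force: [-0.7, -0.4, -2.2]
opening: 0.225
spin -0.0015
t 27.0 pos [0.4707 0.0893 0.3264] zang -87.89 F [-0.7 -0.4 -2.2] open 19.6 togo tool xyz [-0.006   0.1663 -0.0033]
```

```bash
python3 -m crank '[{"offset":[0,0.0415,-0.001],"spin":0},{"offset":[0,0.0415,-0.001],"spin":0},{"offset":[0,0.0415,-0.001],"spin":0},{"offset":[0,0.0415,-0.001],"spin":0},{"offset":[0.04,0,0],"spin":0},{"offset":[0.025,0,0],"spin":0},{"offset":[0,0,0],"spin":0},{"offset":[0,0,0],"spin":0}]'|grep -v tcp
python3 - <<'E'
from h import *
togo(.6368,.0988,.0499,-87.8,tip=True)
p=show("b3v","scene",(310,160,460,310),5)
E
```

```text
time_s: 27.8
position: [0.6366, 0.0997, 0.2602]
force: [-0.1, 0.5, -0.5]
opening: 0.226
spin -0.0006
t 27.8 pos [0.6366 0.0997 0.2602] zang -87.84 F [-0.1  0.5 -0.5] open 19.7 togo tool xyz [0.0283 0.0003 0.0009]
```

View pics/b3v.png

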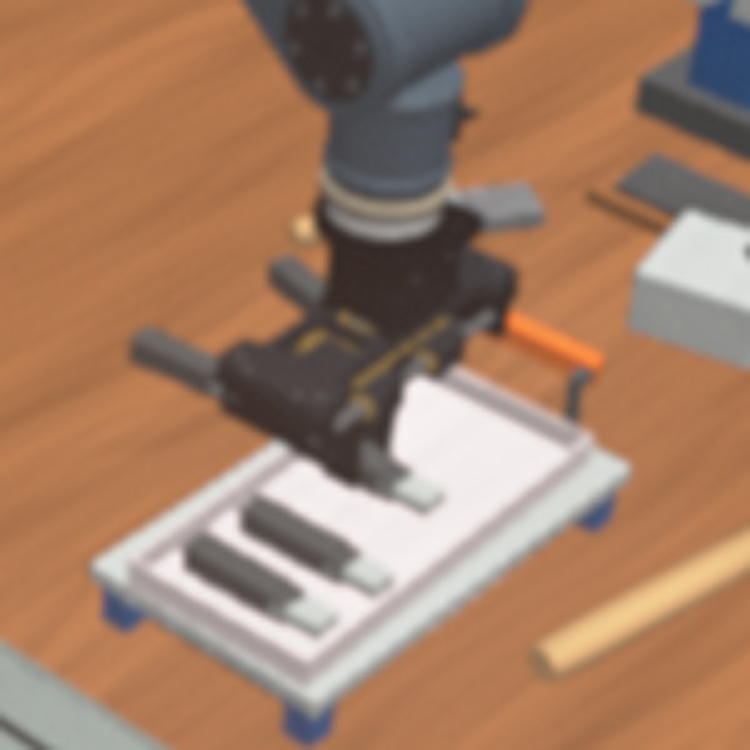

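The third blank hangs level over the middle of the tray, at crop (400,485).

```bash
python3 -m crank '[{"offset":[0.015,0,0],"spin":0},{"offset":[0.01,0,0],"spin":0},{"offset":[0.003,0,0],"spin":0},{"offset":[0,0,0],"spin":0},{"offset":[0,0,0],"spin":0},{"offset":[0,0,0],"spin":0}]'|grep -v tcp
python3 -m crank '[{"offset":[0.001,0,0],"spin":0},{"offset":[0,0,0],"spin":0},{"offset":[0,0,0],"spin":0}]'|grep -v tcp
python3 -m crank '[{"offset":[0.001,0,0],"spin":0},{"offset":[0,0,0],"spin":0},{"offset":[0,0,0],"spin":0}]'|grep -v tcp
```

```text
time_s: 28.45
position: [0.6374, 0.0997, 0.2344]
force: [0.7, 0.2, -2.0]
opening: 0.225
time_s: 28.75
position: [0.6371, 0.0998, 0.2331]
force: [-0.3, 0.0, -0.9]
opening: 0.227
time_s: 29.05
position: [0.6372, 0.0997, 0.232]
force: [0.6, -0.4, -1.9]
opening: 0.227
```

```bash
python3 -m crank '[{"offset":[0.0008,0,0],"spin":0},{"offset":[0,0,0],"spin":0},{"offset":[0,0,0],"spin":0}]'|grep -v tcp
python3 -m crank '[{"offset":[0,0,0],"spin":0},{"offset":[0,0,0],"spin":0},{"offset":[0,0,0],"spin":0},{"offset":[0,0,0],"spin":0},{"offset":[-0.03,0,0],"spin":0},{"offset":[-0.05,0,0],"spin":0},{"offset":[-0.05,0,0],"spin":0},{"offset":[0,-0.05,0],"spin":0},{"offset":[0,-0.05,-0.02],"spin":0},{"offset":[0,-0.05,-0.04],"spin":0},{"offset":[0,0,0],"spin":0},{"offset":[0,0,0],"spin":0}]' 0.036|grep -v tcp
python3 - <<'E'
from h import *
p=show("b4s","scene",(230,160,430,310),4); blanks("scene",p)
togo(.4445-.0079,.1759-.001,.15,-82.7,tip=True)
E
```

```text
time_s: 29.35
position: [0.6372, 0.0997, 0.232]
force: [-2.4, -0.1, 5.2]
opening: 0.23
time_s: 30.55
position: [0.4992, 0.1449, 0.3615]
force: [1.1, 0.1, -0.2]
opening: 0.414
scene blank [451.9 289.1 107.2  29.4 -12.5] shank [452.6 288.1 105.4  21.5 -12.9] [451.5 287.7  14.5] 149
scene blank [446.9 174.  103.3  31.    5.1] shank [447.  172.7 103.5  25.4   4.7] [444.1 172.   13.9] 180
spin -0.0882
t 30.6 pos [0.5005 0.1444 0.3616] zang -87.75 F [ 0.7 -0.6  0.6] open 36.1 togo tool xyz [ 0.0294 -0.0628 -0.0329]
```

View pics/b4s.png

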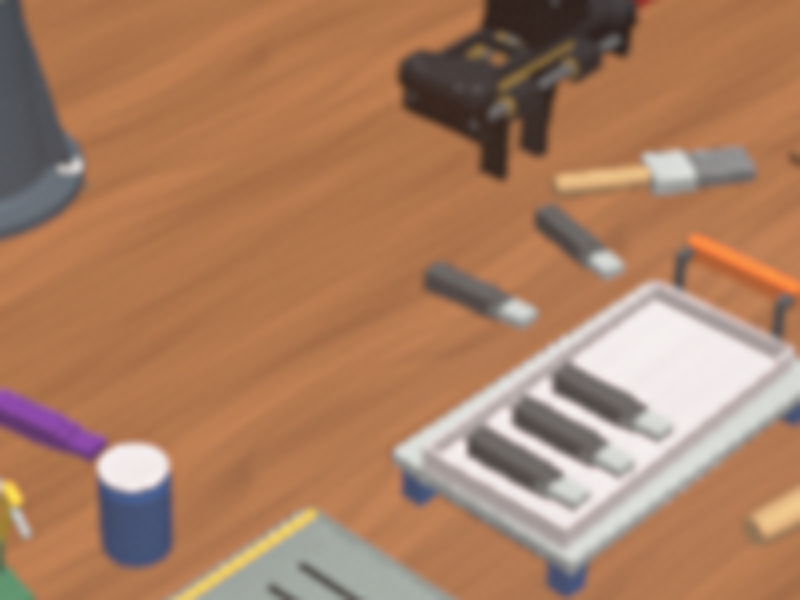

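The crop shows three blanks lying parallel in the tray. The other two haven't moved.

```bash
python3 -m crank '[{"offset":[0.025,-0.031,-0.0165],"spin":0},{"offset":[0.025,-0.0315,-0.0165],"spin":0},{"offset":[0.03,0,0],"spin":-0.088},{"offset":[0.03,0,0],"spin":0},{"offset":[0.03,0,0],"spin":0},{"offset":[0,0,0],"spin":0},{"offset":[0,0,0],"spin":0}]' 0.065|grep -v tcp
python3 - <<'E'
from h import *
togo(.4366,.1749,.005,-82.7,tip=True)
p=show("b4","scene",(290,180,390,270),6)
E
```

```text
time_s: 31.3
position: [0.4375, 0.1745, 0.2207]
force: [0.4, -0.6, 0.2]
opening: 0.743
spin -0.002
t 31.3 pos [0.4375 0.1745 0.2207] zang -82.81 F [ 0.4 -0.6  0.2] open 64.7 togo tool xyz [ 0.0337 -0.0008 -0.0005]
```

View pics/b4.png

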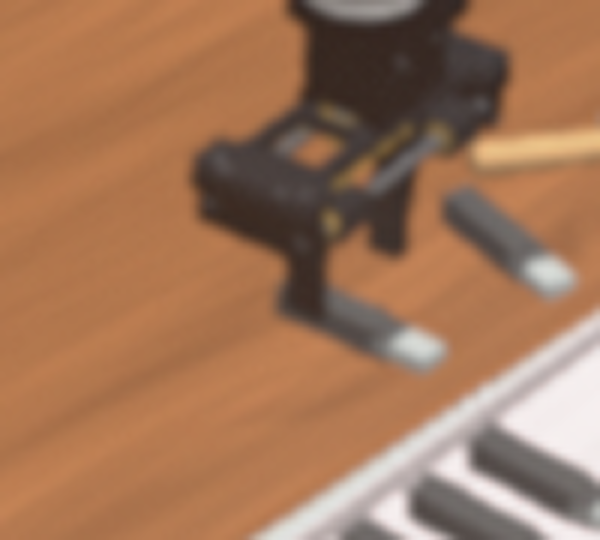

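```bash
python3 -m crank '[{"offset":[0.02,0,0],"spin":0},{"offset":[0.014,0,0],"spin":0},{"offset":[0,0,0],"spin":0},{"offset":[0,0,0],"spin":0}]'|grep -v tcp
python3 -m crank '[{"offset":[0,0,0],"spin":0},{"offset":[0,0,0],"spin":0},{"offset":[0,0,0],"spin":0},{"offset":[0,0,0],"spin":0},{"offset":[0,0,0],"spin":0},{"offset":[0,0,0],"spin":0},{"offset":[0,0,0],"spin":0},{"offset":[0,0,0],"spin":0},{"offset":[0,0,0],"spin":0}]' 0.0|grep -v tcp
python3 -m crank '[{"offset":[-0.02,0,0],"spin":0},{"offset":[-0.04,0,0],"spin":0},{"offset":[-0.04,0,0],"spin":0},{"offset":[-0.04,0,0],"spin":0},{"offset":[0,0,0],"spin":0.087},{"offset":[0,0,0],"spin":0},{"offset":[0,0,0],"spin":0}]'|grep -v tcp
python3 - <<'E'
from h import *
togo(.6349,.1488,.150,-87.8,tip=True)
E
```

```text
time_s: 31.75
position: [0.4369, 0.1749, 0.1883]
force: [-0.3, -0.8, -0.5]
opening: 0.744
time_s: 32.65
position: [0.4361, 0.175, 0.1872]
force: [0.2, 1.9, 0.9]
opening: 0.229
time_s: 33.35
position: [0.4355, 0.1747, 0.3265]
force: [0.3, -0.5, -1.4]
opening: 0.224
spin 0.0029
t 33.35 pos [0.4355 0.1747 0.3265] zang -87.63 F [ 0.3 -0.5 -1.4] open 19.5 togo tool xyz [-0.0059  0.1982  0.0341]
```

```bash
python3 -m crank '[{"offset":[0,0.0396,0.0068],"spin":0},{"offset":[0,0.0396,0.0068],"spin":0},{"offset":[0,0.0396,0.0068],"spin":0},{"offset":[0,0.0396,0.0068],"spin":0},{"offset":[0,0.0396,0.0068],"spin":0},{"offset":[0.04,0,0],"spin":0},{"offset":[0.025,0,0],"spin":0},{"offset":[0,0,0],"spin":0},{"offset":[0,0,0],"spin":0}]'|grep -v tcp
python3 - <<'E'
from h import *
togo(.6349,.1488,.0502,-87.8,tip=True)
p=show("b4v","scene",(310,160,460,310),5)
E
```

```text
time_s: 34.25
position: [0.6348, 0.1487, 0.2603]
force: [0.7, 0.1, -1.1]
opening: 0.226
spin 0.0018
t 34.25 pos [0.6348 0.1487 0.2603] zang -87.7 F [ 0.7  0.1 -1.1] open 19.7 togo tool xyz [ 0.0281  0.0002 -0.0001]
```

View pics/b4v.png

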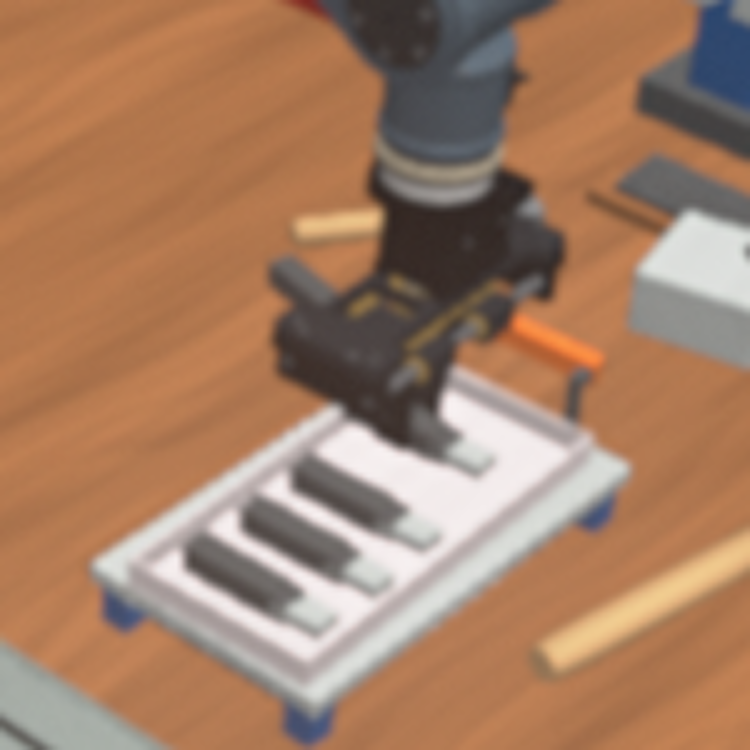

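The fourth blank is level over its slot at crop (450,440).

```bash
python3 -m crank '[{"offset":[0.015,0,0],"spin":0},{"offset":[0.01,0,0],"spin":0},{"offset":[0.004,0,0],"spin":0},{"offset":[0,0,0],"spin":0},{"offset":[0,0,0],"spin":0},{"offset":[0,0,0],"spin":0}]'|grep -v tcp
python3 -m crank '[{"offset":[0.001,0,0],"spin":0},{"offset":[0,0,0],"spin":0},{"offset":[0,0,0],"spin":0}]'|grep -v tcp
python3 -m crank '[{"offset":[0.0008,0,0],"spin":0},{"offset":[0,0,0],"spin":0},{"offset":[0,0,0],"spin":0}]'|grep -v tcp
```

```text
time_s: 34.9
position: [0.6355, 0.1487, 0.2335]
force: [-0.2, 0.8, -2.7]
opening: 0.228
time_s: 35.2
position: [0.6353, 0.1487, 0.2322]
force: [0.5, -0.5, -1.9]
opening: 0.227
time_s: 35.5
position: [0.6353, 0.1487, 0.2322]
force: [-2.2, -0.1, 4.9]
opening: 0.228
```

```bash
python3 -m crank '[{"offset":[0,0,0],"spin":0},{"offset":[0,0,0],"spin":0},{"offset":[0,0,0],"spin":0},{"offset":[0,0,0],"spin":0},{"offset":[-0.03,0,0],"spin":0},{"offset":[-0.05,0,0],"spin":0},{"offset":[-0.05,0,0],"spin":0},{"offset":[0,-0.04,-0.03],"spin":0},{"offset":[0,-0.04,-0.03],"spin":0},{"offset":[0,-0.04,-0.03],"spin":0},{"offset":[0,0,0],"spin":0},{"offset":[0,0,0],"spin":0}]' 0.036|grep -v tcp
python3 - <<'E'
from h import *
p=show("b5s","scene",(230,160,430,310),4); blanks("scene",p)
togo(.451-.0078,.2917+.0019,.15,-103.5,tip=True)
E
```

```text
time_s: 36.7
position: [0.5111, 0.2347, 0.3616]
force: [1.1, 1.0, -1.1]
opening: 0.415
scene blank [395.7 359.9  49.6  22.4  54.5] shank [396.1 360.5  47.7  15.4  37.9] [396.1 359.7  13.3] 61
scene blank [448.8 289.2 104.1  28.  -11.9] shank [450.5 287.6  96.   25.5 -17.7] [451.6 287.7  14.1] 153
spin 0.276
t 36.75 pos [0.5123 0.2341 0.3617] zang -87.69 F [-0.2 -0.1 -0.7] open 35.8 togo tool xyz [ 0.0295 -0.0667 -0.0622]
```

View pics/b5s.png

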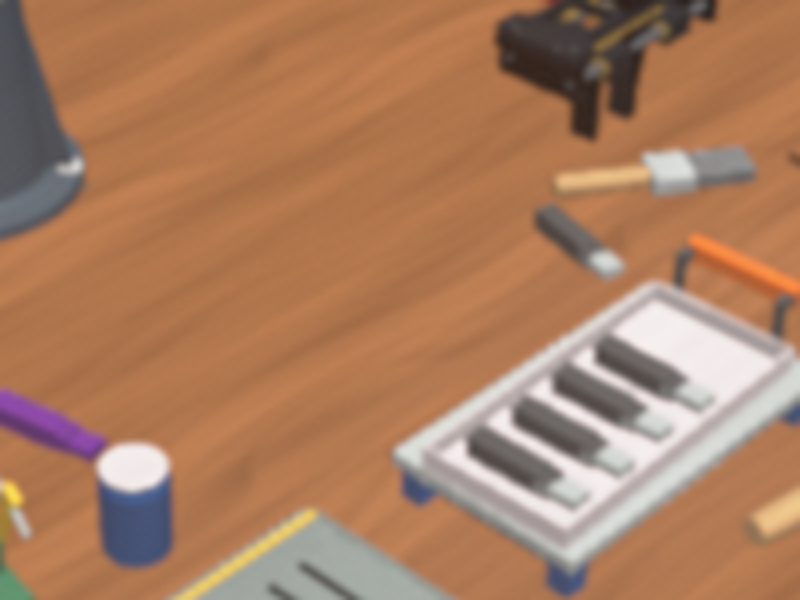

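Four blanks are in the tray. The last one lies at crop (580,240) near the brush, so I'll use a smaller opening.

```bash
python3 -m crank '[{"offset":[0.025,-0.033,-0.031],"spin":0},{"offset":[0.025,-0.0337,-0.0312],"spin":0},{"offset":[0.03,0,0],"spin":0.138},{"offset":[0.03,0,0],"spin":0.138},{"offset":[0.03,0,0],"spin":0},{"offset":[0,0,0],"spin":0},{"offset":[0,0,0],"spin":0}]' 0.05|grep -v tcp
python3 - <<'E'
from h import *
togo(.4432,.2936,.005,-103.5,tip=True)
p=show("b5","scene",(320,160,420,250),6)
E
```

```text
time_s: 37.45
position: [0.4468, 0.2907, 0.2229]
force: [0.0, -0.5, -0.1]
opening: 0.573
spin -0.0022
t 37.45 pos [0.4468 0.2907 0.2229] zang -103.63 F [ 0.  -0.5 -0.1] open 49.8 togo tool xyz [ 0.0359 -0.0042 -0.002 ]
```

View pics/b5.png

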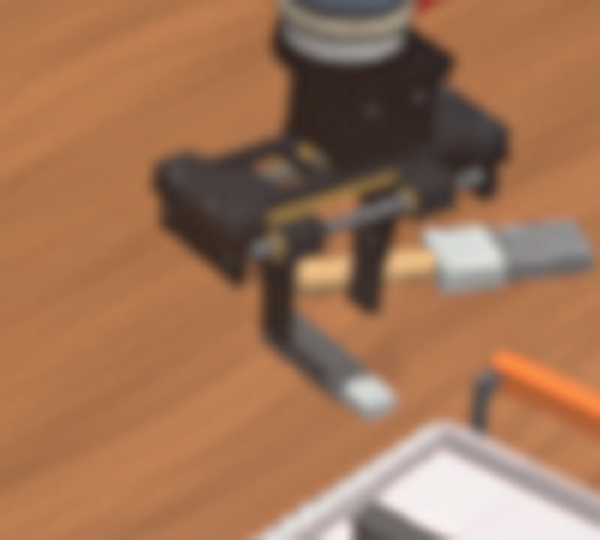

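```bash
python3 -m crank '[{"offset":[0.02,-0.004,-0.002],"spin":0},{"offset":[0.015,0,0],"spin":0},{"offset":[0,0,0],"spin":0},{"offset":[0,0,0],"spin":0}]'|grep -v tcp
python3 - <<'E'
from h import *
p=show("b5d","scene",(320,160,420,250),6)
E
```

```text
time_s: 37.9
position: [0.4429, 0.2941, 0.1896]
force: [-0.7, -0.7, 1.3]
opening: 0.57
```

View pics/b5d.png

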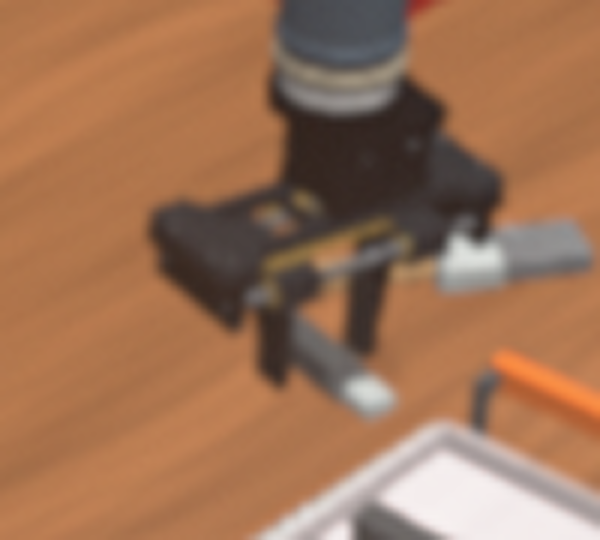

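The blank lies between the fingers. I'll close and lift.

```bash
python3 -m crank '[{"offset":[0.001,0,0],"spin":0},{"offset":[0,0,0],"spin":0},{"offset":[0,0,0],"spin":0},{"offset":[0,0,0],"spin":0},{"offset":[0,0,0],"spin":0},{"offset":[0,0,0],"spin":0},{"offset":[0,0,0],"spin":0},{"offset":[0,0,0],"spin":0}]' 0.0|grep -v tcp
python3 -m crank '[{"offset":[-0.02,0,0],"spin":0},{"offset":[-0.04,0,0],"spin":0},{"offset":[-0.05,0,0],"spin":0},{"offset":[-0.05,0,0],"spin":0},{"offset":[0,0,0],"spin":-0.138},{"offset":[0,0,0],"spin":-0.138},{"offset":[0,0,0],"spin":0},{"offset":[0,0,0],"spin":0}]'|grep -v tcp
python3 - <<'E'
from h import *
togo(.633,.1987,.150,-87.8,tip=True)
E
```

```text
time_s: 38.75
position: [0.4422, 0.2942, 0.1875]
force: [0.0, 1.3, 3.1]
opening: 0.228
time_s: 39.55
position: [0.4415, 0.2937, 0.3465]
force: [0.8, 0.1, -2.9]
opening: 0.223
spin -0.0018
t 39.55 pos [0.4415 0.2937 0.3465] zang -87.9 F [ 0.8  0.1 -2.9] open 19.4 togo tool xyz [0.0142 0.1879 0.1019]
```

```bash
python3 -m crank '[{"offset":[0,0.0376,0.0204],"spin":0},{"offset":[0,0.0376,0.0204],"spin":0},{"offset":[0,0.0376,0.0204],"spin":0},{"offset":[0,0.0376,0.0204],"spin":0},{"offset":[0,0.0376,0.0204],"spin":0},{"offset":[0.05,0,0],"spin":0},{"offset":[0.034,0,0],"spin":0},{"offset":[0,0,0],"spin":0},{"offset":[0,0,0],"spin":0}]'|grep -v tcp
python3 - <<'E'
from h import *
togo(.633,.1987,.0505,-87.8,tip=True)
p=show("b5v","scene",(310,160,460,310),5)
E
```

```text
time_s: 40.45
position: [0.6336, 0.1995, 0.2621]
force: [0.6, -0.3, -1.0]
opening: 0.223
spin -0.0
t 40.45 pos [0.6336 0.1995 0.2621] zang -87.8 F [ 0.6 -0.3 -1. ] open 19.4 togo tool xyz [ 0.0296 -0.0005  0.0008]
```

View pics/b5v.png

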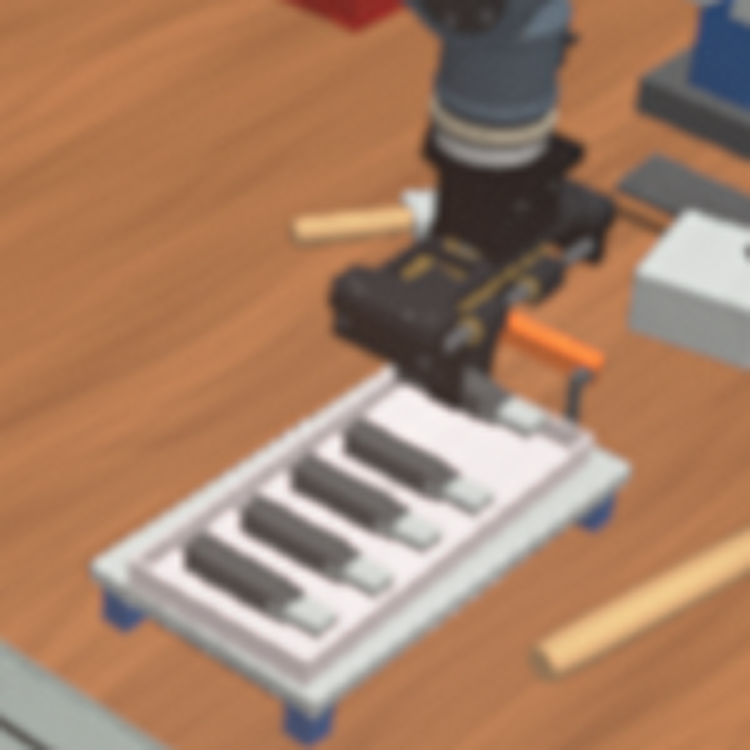

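```bash
python3 -m crank '[{"offset":[0.015,0,0],"spin":0},{"offset":[0.01,0,0],"spin":0},{"offset":[0.004,0,0],"spin":0},{"offset":[0,0,0],"spin":0},{"offset":[0,0,0],"spin":0},{"offset":[0,0,0],"spin":0}]'|grep -v tcp
python3 -m crank '[{"offset":[0.001,0,0],"spin":0},{"offset":[0,0,0],"spin":0},{"offset":[0,0,0],"spin":0}]'|grep -v tcp
python3 -m crank '[{"offset":[0.0008,0,0],"spin":0},{"offset":[0,0,0],"spin":0},{"offset":[0,0,0],"spin":0}]'|grep -v tcp
```

```text
time_s: 41.1
position: [0.6341, 0.1996, 0.2348]
force: [0.6, -0.5, -1.0]
opening: 0.226
time_s: 41.4
position: [0.6339, 0.1995, 0.2334]
force: [-0.1, -0.1, -1.8]
opening: 0.226
time_s: 41.7
position: [0.6339, 0.1995, 0.2326]
force: [-0.2, -0.0, -0.9]
opening: 0.227
```

Contact is near. I'll release, back away and measure the tray from both cameras.

```bash
python3 -m crank '[{"offset":[0.0005,0,0],"spin":0},{"offset":[0,0,0],"spin":0},{"offset":[0,0,0],"spin":0}]'|grep -v tcp
python3 -m crank '[{"offset":[0,0,0],"spin":0},{"offset":[0,0,0],"spin":0},{"offset":[0,0,0],"spin":0},{"offset":[0,0,0],"spin":0},{"offset":[-0.03,0,0],"spin":0},{"offset":[-0.05,0,0],"spin":0},{"offset":[-0.05,0,0],"spin":0},{"offset":[0,-0.02,-0.046],"spin":0},{"offset":[0,-0.02,-0.046],"spin":0},{"offset":[0,-0.02,-0.046],"spin":0},{"offset":[0,-0.02,-0.046],"spin":0},{"offset":[0,0,0],"spin":0}]' 0.034|grep -v tcp
python3 - <<'E'
from h import *
p=show("t1s","scene",(310,160,460,310),5)
p=show("t1","top",(160,130,520,330),2)
s=p
for cam in("top","scene"):
    p=bot.capture(cam); X,u,v=deproj(p,np.ones((480,640),bool)); g=p["pixels"][v,u].astype(int)
    box=(X[:,0]>.5)&(X[:,0]<.78)&(X[:,1]>-.06)&(X[:,1]<.3)
    o=box&(g[:,2]>150)&(g[:,0]<90)&(X[:,2]>.06); print(cam,"handle",rect(X[o]),np.round(np.median(X[o][:,2])*1000,1))
    w=box&(X[:,2]>.055)&(X[:,2]<.07)&(X[:,1]<.26); 
    for nm,mm in(("x+",w&(X[:,0]>.69)),("x-",w&(X[:,0]<.60)&(X[:,1]<.24))):
        Y=X[mm]; 
        if len(Y)>20: 
            c=np.polyfit(Y[:,1],Y[:,0],1); print(nm,len(Y),"yaw",np.degrees(np.arctan(-c[0])).round(2),"x at y=.1",(c[0]*.1+c[1]).round(4))
    st=box&(X[:,2]>.03)&(X[:,2]<.09); print("all",rect(X[st]))
E
```

```text
time_s: 42.0
position: [0.6339, 0.1995, 0.2325]
force: [-0.8, 0.2, 3.5]
opening: 0.23
time_s: 43.2
position: [0.5432, 0.385, 0.362]
force: [0.8, -0.3, 0.0]
opening: 0.391
top handle [637.8 261.9  99.6  11.7   1.9] 100.6
x+ 314 yaw 0.8 x at y=.1 0.7027
x- 349 yaw 0.41 x at y=.1 0.5858
all [639.1 108.8 300.4 171.9 -89.4]
scene handle [636.5 251.5 101.6  27.    1.8] 95.1
x+ 206 yaw 1.23 x at y=.1 0.7037
x- 190 yaw 0.44 x at y=.1 0.5854
all [639.5 106.3 316.  178.7 -89. ]
```

View pics/t1.png

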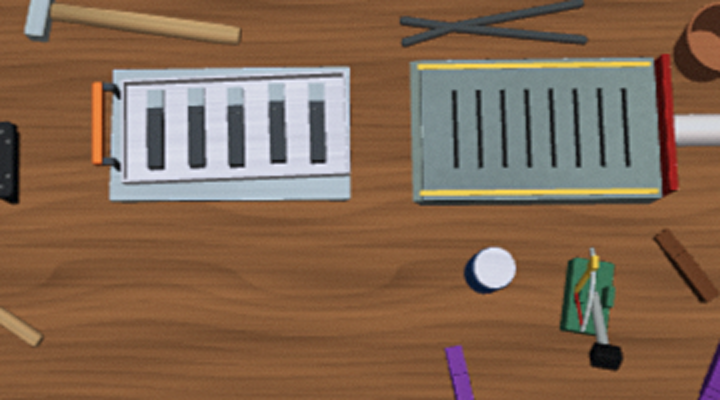

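View pics/t1s.png

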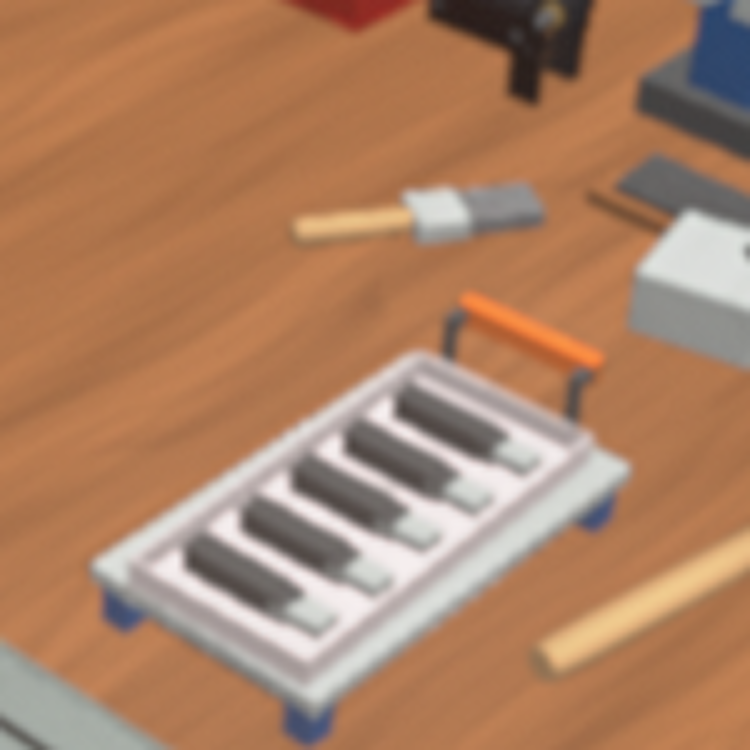

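All five blanks lie flat and separate in the tray: top crop dark bars from (155,135) to (317,130). The tray is turned about 2° relative to the stand. Next I'll measure the plate, lines and stop.

Run:
```python
from h import *
for cam in("top","scene"):
    p=bot.capture(cam); X,u,v=deproj(p,np.ones((480,640),bool)); g=p["pixels"][v,u].astype(int)
    box=(X[:,0]>.5)&(X[:,0]<.80)&(X[:,1]>-.48)&(X[:,1]<-.05)
    yl=box&(g[:,2]>150)&(g[:,1]>130)&(g[:,0]<120)&(X[:,2]>.03)&(X[:,2]<.05)
    for nm,mm in(("x+",yl&(X[:,0]>.65)),("x-",yl&(X[:,0]<.65))):
        Y=X[mm]; c=np.polyfit(Y[:,1],Y[:,0],1); r=Y[:,0]-np.polyval(c,Y[:,1])
        print(cam,nm,len(Y),"yaw",np.degrees(np.arctan(-c[0])).round(2),"x@-.25",(np.polyval(c,-.25)*1000).round(1),"spread",np.percentile(r*1000,[3,97]).round(1),"y range",(np.percentile(Y[:,1],[.5,99.5])*1000).round(1), "z",np.median(Y[:,2]).round(4))
    rd=box&(g[:,2]>120)&(g[:,1]<60)&(g[:,0]<70)
    Y=X[rd]; print(cam,"red",rect(Y),np.percentile(Y,[2,98],axis=0).round(3).tolist())
    T=Y[Y[:,2]>np.percentile(Y[:,2],95)-.006]; print("redtop",rect(T),len(T))
    gp=box&(X[:,2]>.034)&(X[:,2]<.045)&(X[:,1]>-.40)
    print("plate",rect(X[gp]), np.percentile(X[gp][:,1],[.5,99.5]).round(4))
```

```text
top x+ 319 yaw 0.45 x@-.25 726.1 spread [-3.7  3.9] y range [-414.9 -127.8] z 0.0406
top x- 344 yaw 0.7 x@-.25 564.1 spread [-3.4  3.5] y range [-416.1 -128.6] z 0.0407
top red [ 6.468e+02 -4.273e+02  1.682e+02  1.100e+01  6.000e-01] [[0.565, -0.431, 0.062], [0.727, -0.422, 0.07]]
redtop [ 6.466e+02 -4.273e+02  1.679e+02  1.100e+01  6.000e-01] 217
plate [ 645.2 -259.3  281.6  182.5  -89.7] [-0.3988 -0.1215]
scene x+ 158 yaw 0.5 x@-.25 725.6 spread [-4.4  4.1] y range [-418.3 -122.6] z 0.0386
scene x- 154 yaw 0.75 x@-.25 563.4 spread [-5.5  4.4] y range [-411.1 -130.6] z 0.039
scene red [ 6.508e+02 -4.337e+02  1.681e+02  9.600e+00  4.000e-01] [[0.572, -0.438, 0.013], [0.732, -0.431, 0.067]]
redtop [ 6.494e+02 -4.345e+02  1.653e+02  8.700e+00 -4.000e-01] 122
plate [ 646.3 -262.5  275.9  185.6  -89.5] [-0.3987 -0.1295]
```

```bash
python3 - <<'E'
from h import *
togo(.6393,.2592,.074,-88,tip=True)
E
python3 -m crank '[{"offset":[0,0.0303,0.043],"spin":0},{"offset":[0,0.0303,0.043],"spin":0},{"offset":[0,0.0303,0.043],"spin":0},{"offset":[0.03,0,0],"spin":0},{"offset":[0.03,0,0],"spin":0},{"offset":[0,0,0],"spin":0},{"offset":[0,0,0],"spin":0}]' 0.04|grep -v tcp
python3 - <<'E'
from h import *
togo(.6393,.2592,.074,-88,tip=True)
E
```

```text
spin 0.0025
t 43.5 pos [0.5479 0.3782 0.3619] zang -87.86 F [-0.5 -0.8 -0.4] open 34.2 togo tool xyz [0.1059 0.0869 0.1223]
time_s: 44.2
position: [0.6385, 0.2594, 0.3017]
force: [0.8, 0.9, 1.4]
opening: 0.46
spin 0.0029
t 44.2 pos [0.6385 0.2594 0.3017] zang -87.83 F [0.8 0.9 1.4] open 40.0 togo tool xyz [0.0457 0.0008 0.0002]
```

```bash
python3 -m crank '[{"offset":[0.015,0,0],"spin":0.003},{"offset":[0.008,0,0],"spin":0},{"offset":[0,0,0],"spin":0},{"offset":[0,0,0],"spin":0}]' 0.04|grep -v tcp
python3 - <<'E'
from h import *
p=show("h1","scene",(350,160,460,260),7)
E
```

```text
time_s: 44.6
position: [0.638, 0.2609, 0.279]
force: [-0.2, -0.1, -0.9]
opening: 0.459
```

View pics/h1.png

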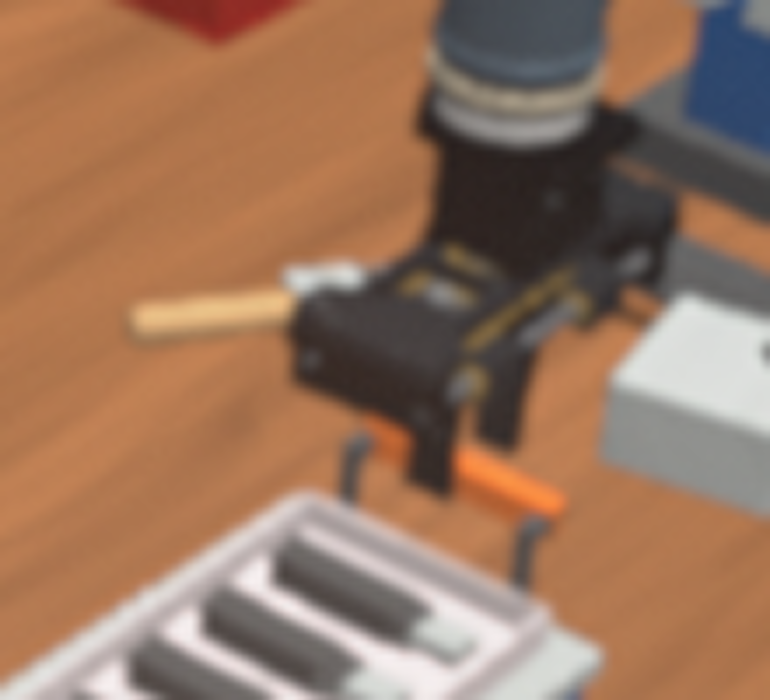

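The fingers straddle the orange bar, at (435,470) and (500,420) in the crop. I'll lower and close gradually, watching the side force.

```bash
python3 -m crank '[{"offset":[0.012,0,0],"spin":0},{"offset":[0.01,0,0],"spin":0},{"offset":[0,0,0],"spin":0},{"offset":[0,0,0],"spin":0}]' 0.03|grep -v tcp
python3 -m crank '[{"offset":[0,0,0],"spin":0},{"offset":[0,0,0],"spin":0},{"offset":[0,0,0],"spin":0},{"offset":[0,0,0],"spin":0}]' 0.016|grep -v tcp
python3 - <<'E'
from h import *
togo(.6393,.2592,.074,-88,tip=True)
E
python3 -m crank '[{"offset":[0,0,0],"spin":0},{"offset":[0,0,0],"spin":0},{"offset":[0,0,0],"spin":0},{"offset":[0,0,0],"spin":0},{"offset":[0,0,0],"spin":0}]' 0|grep -v tcp
python3 - <<'E'
from h import *
togo(.6393,.2592,.074,-88,tip=True)
E
```

```text
time_s: 45.05
position: [0.6379, 0.2605, 0.2561]
force: [0.2, 0.1, -0.8]
opening: 0.348
time_s: 45.45
position: [0.6382, 0.2605, 0.2573]
force: [-0.3, -0.8, 0.6]
opening: 0.19
spin 0.0016
t 45.45 pos [0.6382 0.2605 0.2573] zang -87.91 F [-0.3 -0.8  0.6] open 16.6 togo tool xyz [0.0013 0.0011 0.0014]
time_s: 45.95
position: [0.6381, 0.2611, 0.2572]
force: [-0.0, 5.3, 0.5]
opening: 0.13
spin 0.0015
t 45.95 pos [0.6381 0.2611 0.2572] zang -87.91 F [-0.   5.3  0.5] open 11.3 togo tool xyz [0.0012 0.0011 0.0019]
```

```bash
python3 -m crank '[{"offset":[0,0,0.004],"spin":0.002},{"offset":[0,0,0.007],"spin":0.003},{"offset":[0,0,0.009],"spin":0.003},{"offset":[0,0,0.01],"spin":0.003},{"offset":[0,0,0.01],"spin":0.003},{"offset":[0,0,0.01],"spin":0.003},{"offset":[0,0,0.01],"spin":0.003},{"offset":[0,0,0.01],"spin":0.003},{"offset":[0,0,0.008],"spin":0.002},{"offset":[0,0,0.005],"spin":0},{"offset":[0,0,0],"spin":0},{"offset":[0,0,0],"spin":0}]'|grep -v tcp
python3 - <<'E'
from h import *
togo(.6441,-.122,.0752,-89.4,tip=True)
p=show("s1s","scene",(280,180,460,320),4)
p=show("s1","top",(160,130,520,330),2)
X,u,v=deproj(p,np.ones((480,640),bool)); g=p["pixels"][v,u].astype(int)
E
```

```text
time_s: 47.15
position: [0.6401, 0.1776, 0.2572]
force: [0.3, 3.2, 1.9]
opening: 0.135
spin 0.001
t 47.15 pos [0.6401 0.1776 0.2572] zang -89.34 F [0.3 3.2 1.9] open 11.7 togo tool xyz [0.     0.0005 0.2996]
```

View pics/s1s.png

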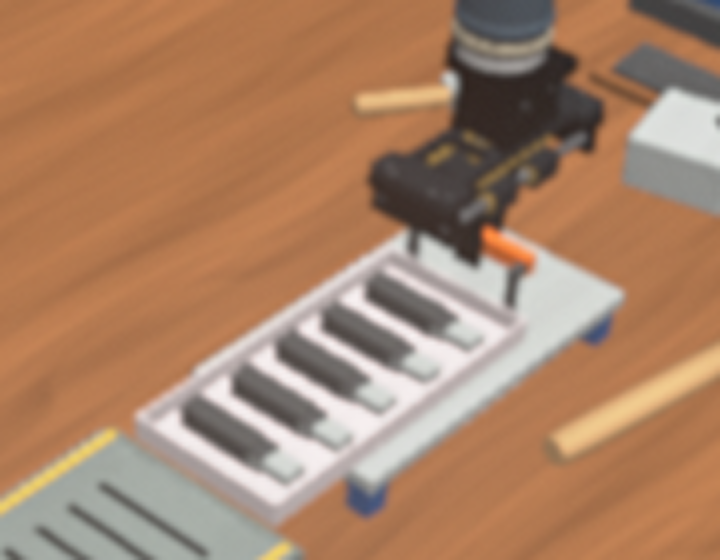

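View pics/s1.png

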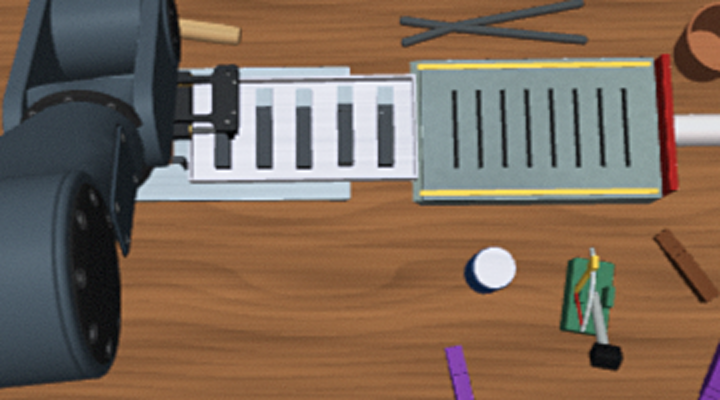

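The top crop shows the tray square, with its nose at (415,125) just reaching the plate edge. I'll continue in small segments and watch the force.

```bash
python3 -m crank '[{"offset":[0,0,0.004],"spin":0},{"offset":[0,0,0.006],"spin":0},{"offset":[0,0,0.006],"spin":0},{"offset":[0,0,0.006],"spin":0},{"offset":[0,0,0.005],"spin":0},{"offset":[0,0,0.003],"spin":0},{"offset":[0,0,0],"spin":0},{"offset":[0,0,0],"spin":0}]'|grep -v tcp
python3 - <<'E'
from h import *
togo(.6441,-.122,.0752,-89.4,tip=True)
p=show("s2s","scene",(240,200,420,340),4)
E
```

```text
time_s: 48.05
position: [0.6403, 0.1482, 0.2572]
force: [0.4, 5.4, 2.1]
opening: 0.136
spin 0.0009
t 48.05 pos [0.6403 0.1482 0.2572] zang -89.35 F [0.4 5.4 2.1] open 11.9 togo tool xyz [-0.0003  0.0007  0.2702]
```

View pics/s2s.png

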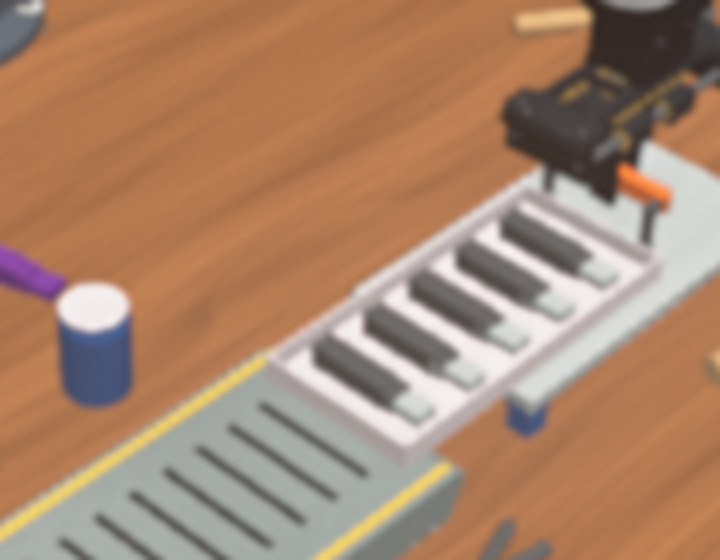

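```bash
python3 -m crank '[{"offset":[0,0,0.005],"spin":0},{"offset":[0,0,0.008],"spin":0},{"offset":[0,0,0.009],"spin":0},{"offset":[0,0,0.009],"spin":0},{"offset":[0,0,0.009],"spin":0},{"offset":[0,0,0.009],"spin":0},{"offset":[0,0,0.009],"spin":0},{"offset":[0,0,0.009],"spin":0},{"offset":[0,0,0.008],"spin":0},{"offset":[0,0,0.005],"spin":0},{"offset":[0,0,0],"spin":0},{"offset":[0,0,0],"spin":0}]'|grep -v tcp
python3 - <<'E'
from h import *
togo(.6441,-.122,.0752,-89.4,tip=True)
E
```

```text
time_s: 49.3
position: [0.6416, 0.0683, 0.2582]
force: [0.0, 5.2, 6.8]
opening: 0.133
spin 0.0004
t 49.3 pos [0.6416 0.0683 0.2582] zang -89.38 F [0.  5.2 6.8] open 11.6 togo tool xyz [0.0007 0.0005 0.1903]
```

```bash
python3 -m crank '[{"offset":[0,0,0.005],"spin":0},{"offset":[0,0,0.008],"spin":0},{"offset":[0,0,0.008],"spin":0},{"offset":[0,0,0.008],"spin":0},{"offset":[0,0,0.008],"spin":0},{"offset":[0,0,0.008],"spin":0},{"offset":[0,0,0.008],"spin":0},{"offset":[0,0,0.006],"spin":0},{"offset":[0,0,0.003],"spin":0},{"offset":[0,0,0],"spin":0},{"offset":[0,0,0],"spin":0}]'|grep -v tcp
python3 - <<'E'
from h import *
togo(.6441,-.122,.0752,-89.4,tip=True)
p=show("s3s","scene",(220,200,400,340),4)
p=show("s3","top",(160,130,520,330),2)
E
```

```text
time_s: 50.4
position: [0.6418, 0.0064, 0.2575]
force: [0.3, 5.9, 3.7]
opening: 0.14
spin 0.0006
t 50.4 pos [0.6418 0.0064 0.2575] zang -89.36 F [0.3 5.9 3.7] open 12.2 togo tool xyz [1.000e-04 8.000e-04 1.284e-01]
```

View pics/s3s.png

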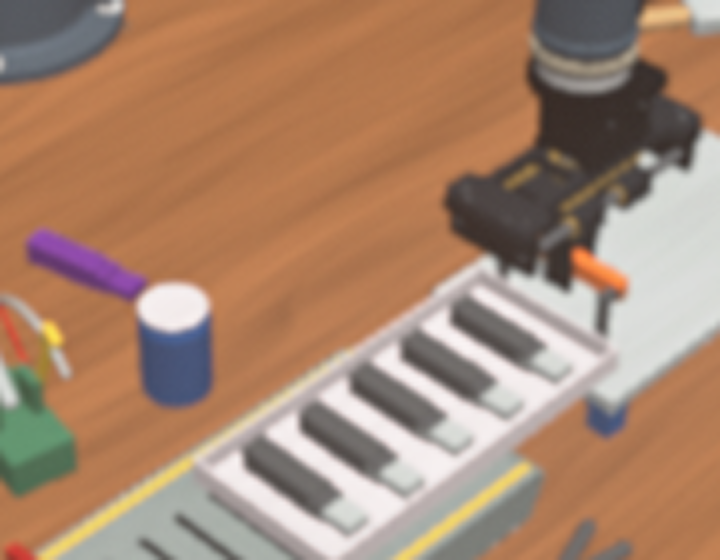

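View pics/s3.png

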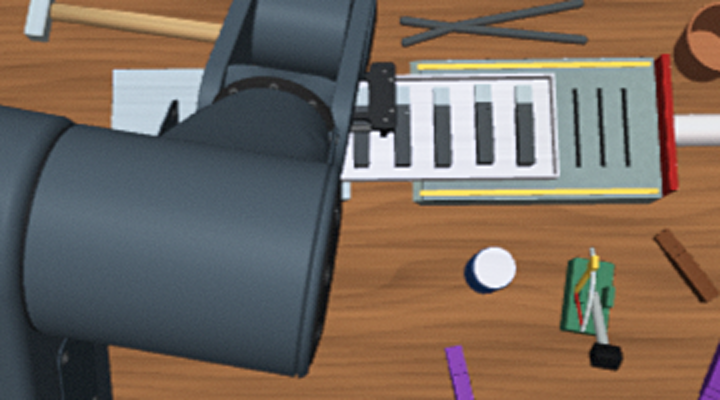

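The top crop shows the tray straight between the yellow lines, with its tail about to leave the stand. I'll follow the 2 mm step down gently.

```bash
python3 -m crank '[{"offset":[0,0,0.005],"spin":0},{"offset":[0.0003,0,0.007],"spin":0},{"offset":[0.0003,0,0.007],"spin":0},{"offset":[0.0004,0,0.006],"spin":0},{"offset":[0.0005,0,0.006],"spin":0},{"offset":[0.0005,0,0.006],"spin":0},{"offset":[0.0005,0,0.006],"spin":0},{"offset":[0,0,0.004],"spin":0},{"offset":[0,0,0],"spin":0},{"offset":[0,0,0],"spin":0}]'|grep -v tcp
python3 - <<'E'
from h import *
togo(.6441,-.122,.0732,-89.4,tip=True)
E
```

```text
time_s: 51.5
position: [0.6423, -0.0405, 0.2552]
force: [-0.4, 6.7, 5.8]
opening: 0.135
spin 0.0007
t 51.5 pos [ 0.6423 -0.0405  0.2552] zang -89.36 F [-0.4  6.7  5.8] open 11.8 togo tool xyz [-0.0002  0.0009  0.0815]
```

```bash
python3 -m crank '[{"offset":[-0.001,0,0.004],"spin":0},{"offset":[0,0,0.007],"spin":0},{"offset":[0,0,0.008],"spin":0},{"offset":[0,0,0.008],"spin":0},{"offset":[0,0,0.008],"spin":0},{"offset":[0,0,0.008],"spin":0},{"offset":[0,0,0.008],"spin":0},{"offset":[0,0,0.007],"spin":0},{"offset":[0,0,0.005],"spin":0},{"offset":[0,0,0.003],"spin":0},{"offset":[0,0,0],"spin":0},{"offset":[0,0,0],"spin":0}]'|grep -v tcp
python3 - <<'E'
from h import *
togo(.6441,-.122,.0732,-89.4,tip=True)
p=show("s4s","scene",(190,230,370,390),4)
p=show("s4","top",(340,130,520,240),4)
E
```

```text
time_s: 52.7
position: [0.6426, -0.1067, 0.2552]
force: [-0.8, 4.9, 1.8]
opening: 0.132
spin 0.001
t 52.7 pos [ 0.6426 -0.1067  0.2552] zang -89.34 F [-0.8  4.9  1.8] open 11.4 togo tool xyz [-0.0001  0.0013  0.0153]
```

View pics/s4s.png

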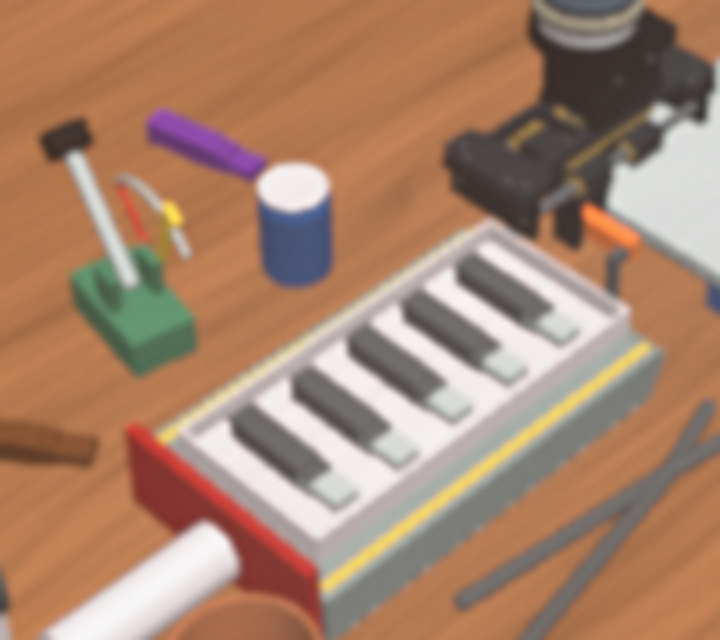

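View pics/s4.png

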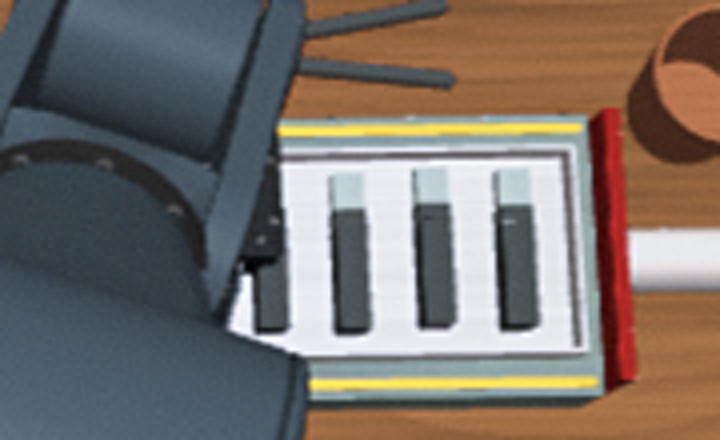

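```bash
python3 -m crank '[{"offset":[0,0,0.003],"spin":0},{"offset":[0,0,0.003],"spin":0},{"offset":[0,0,0.003],"spin":0},{"offset":[0,0,0],"spin":0},{"offset":[0,0,0],"spin":0}]'|grep -E "posi|force"
python3 -m crank '[{"offset":[0,0,0.0015],"spin":0},{"offset":[0,0,0.0015],"spin":0},{"offset":[0,0,0],"spin":0}]'|grep -E "posi|force"
python3 -m crank '[{"offset":[0,0,0.0015],"spin":0},{"offset":[0,0,0],"spin":0}]'|grep -E "posi|force"
python3 -m crank '[{"offset":[0,0,0.0015],"spin":0},{"offset":[0,0,0],"spin":0}]'|grep -E "posi|force"
```

```text
position: [0.6427, -0.1154, 0.2552]
force: [-0.2, 5.8, 2.2]
position: [0.6427, -0.1181, 0.2552]
force: [-0.3, 6.8, 2.7]
position: [0.6427, -0.1195, 0.2552]
force: [0.2, 7.4, 1.7]
position: [0.6427, -0.121, 0.2552]
force: [-0.1, 7.7, 1.8]
```

```bash
python3 -m crank '[{"offset":[0,0,0.0015],"spin":0},{"offset":[0,0,0],"spin":0}]'|grep -E "posi|force"
python3 -m crank '[{"offset":[0,0,0.0015],"spin":0},{"offset":[0,0,0],"spin":0}]'|grep -E "posi|force"
python3 -m crank '[{"offset":[0,0,0.0015],"spin":0},{"offset":[0,0,0],"spin":0}]'|grep -E "posi|force"
```

```text
position: [0.6427, -0.1225, 0.2552]
force: [-0.8, 7.0, 3.2]
position: [0.6428, -0.1233, 0.2552]
force: [0.5, 9.3, 3.5]
position: [0.6428, -0.1237, 0.2552]
force: [0.7, 13.7, 2.4]
```

```bash
python3 -m crank '[{"offset":[0,0,0.0015],"spin":0},{"offset":[0,0,0],"spin":0}]'|grep -E "posi|force"
python3 -m crank '[{"offset":[0,0,0.0015],"spin":0},{"offset":[0,0,0],"spin":0},{"offset":[0,0,0],"spin":0}]'|grep -E "posi|force|tcp|mom"
python3 - <<'E'
from h import *
s=bot.read_state(); print(np.round(s["moment"],2))
p=show("s5","top",(340,130,520,240),4)
p=show("s5s","scene",(190,230,370,390),4)
E
```

```text
position: [0.6428, -0.1241, 0.2551]
force: [1.5, 16.3, 3.8]
position: [0.6428, -0.1244, 0.2551]
tcp_rot: [[-0.004, 1.0, 0.01], [0.012, 0.01, -1.0], [-1.0, -0.004, -0.012]]
force: [1.5, 19.9, 4.0]
[ 3.09 -0.27  0.02]
```

View pics/s5.png

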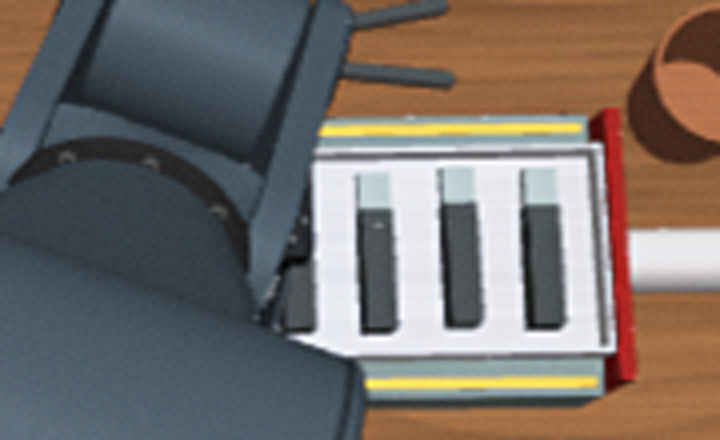

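The top crop shows the tray's nose wall flush and parallel with the red stop at (605,250). I'll relax the push, then let go.

```bash
python3 -m crank '[{"offset":[0,0,-0.002],"spin":0},{"offset":[0,0,-0.002],"spin":0},{"offset":[0,0,0],"spin":0}]'|grep -E "posi|force"
python3 -m crank '[{"offset":[0,0,-0.0015],"spin":0},{"offset":[0,0,0],"spin":0},{"offset":[0,0,0],"spin":0}]'|grep -E "posi|force"
```

```text
position: [0.6428, -0.1233, 0.2551]
force: [1.0, 10.8, 2.1]
position: [0.6427, -0.123, 0.2551]
force: [0.8, 7.4, 1.7]
```

```bash
python3 -m crank '[{"offset":[0,0,0],"spin":0},{"offset":[0,0,0],"spin":0},{"offset":[0,0,0],"spin":0},{"offset":[0,0,0],"spin":0}]' 0.04|grep -E "posi|force|open"
python3 -m crank '[{"offset":[-0.03,0,0],"spin":0},{"offset":[-0.04,0,0],"spin":0},{"offset":[-0.04,0,0],"spin":0},{"offset":[0,-0.03,-0.04],"spin":0},{"offset":[0,-0.03,-0.04],"spin":0},{"offset":[0,-0.03,-0.04],"spin":0},{"offset":[0,-0.02,-0.04],"spin":0},{"offset":[0,-0.02,-0.04],"spin":0},{"offset":[0,0,0],"spin":0},{"offset":[0,0,0],"spin":0}]' 0.04|grep -E "posi|force|open"
python3 - <<'E'
from h import *
p=show("e1","top",(280,120,540,320),3)
for cam in("top","scene"):
    p=bot.capture(cam); X,u,v=deproj(p,np.ones((480,640),bool)); g=p["pixels"][v,u].astype(int)
    box=(X[:,0]>.5)&(X[:,0]<.78)&(X[:,1]>-.45)&(X[:,1]<-.08)
    o=box&(g[:,2]>150)&(g[:,0]<90)&(X[:,2]>.07)&(g[:,1]>60); print(cam,"handle",rect(X[o]),len(X[o]))
    w=box&(X[:,2]>.052)&(X[:,2]<.066)&(X[:,1]>-.4)&(X[:,1]<-.15)
    for nm,mm in(("x+",w&(X[:,0]>.69)),("x-",w&(X[:,0]<.60))):
        Y=X[mm]
        if len(Y)>20:
            c=np.polyfit(Y[:,1],Y[:,0],1); print(nm,len(Y),"yaw",np.degrees(np.arctan(-c[0])).round(2),"x@-.28",(np.polyval(c,-.28)*1000).round(1))
E
```

```text
position: [0.6435, -0.1251, 0.2553]
force: [-0.2, -0.1, 0.2]
opening: 0.401
position: [0.5111, 0.0746, 0.3658]
force: [-0.1, -0.2, -0.4]
opening: 0.463
top handle [ 6.412e+02 -1.216e+02  9.820e+01  1.070e+01  6.000e-01] 206
x+ 316 yaw 0.31 x@-.28 702.4
x- 321 yaw 0.58 x@-.28 585.6
scene handle [ 700.5 -259.9  336.8   96.   -66.6] 221
x+ 299 yaw -0.18 x@-.28 703.6
x- 261 yaw 0.64 x@-.28 584.8
```

View pics/e1.png

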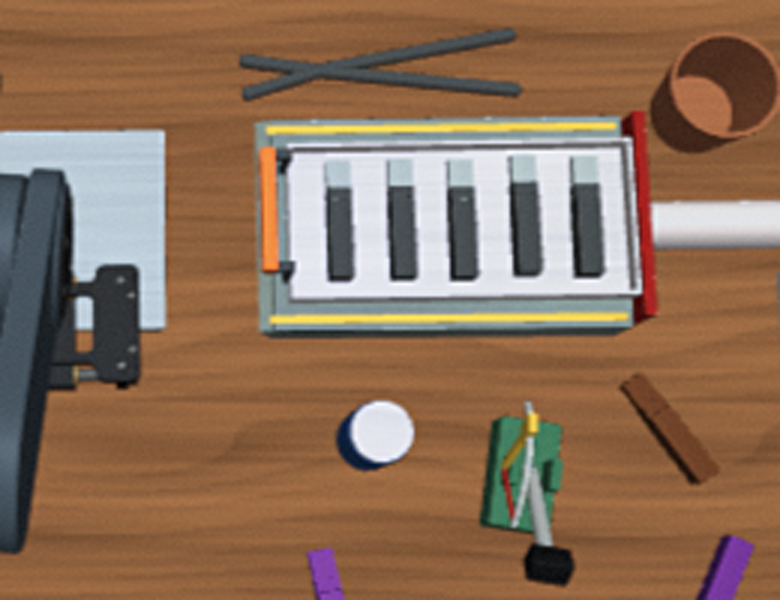

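The tray looks square between the lines and at the stop. Its dimension check leaves up to 1 mm of doubt about contact, so I'll give the handle a gentle nudge with closed fingers.

```bash
python3 -m crank '[{"offset":[0,0.0335,0.0395],"spin":0},{"offset":[0,0.0335,0.0395],"spin":0},{"offset":[0,0.0335,0.0395],"spin":0},{"offset":[0,0.033,0.036],"spin":0},{"offset":[0.03,0,0],"spin":0},{"offset":[0.03,0,0],"spin":0},{"offset":[0,0,0],"spin":0},{"offset":[0,0,0],"spin":0}]' 0|grep -E "posi|force|open"
python3 - <<'E'
from h import *
togo(.6428,-.085,.078,-89.4,tip=True)
E
```

```text
position: [0.6431, -0.0761, 0.3049]
force: [0.4, -0.2, 1.1]
opening: 0.011
spin -0.0006
t 58.15 pos [ 0.6431 -0.0761  0.3049] zang -89.43 F [ 0.4 -0.2  1.1] open 1.0 togo tool xyz [ 0.0449 -0.0004  0.009 ]
```

```bash
python3 -m crank '[{"offset":[0.03,0,0],"spin":0},{"offset":[0.014,0,0],"spin":0},{"offset":[0,0,0.01],"spin":0},{"offset":[0,0,0.004],"spin":0},{"offset":[0,0,0.002],"spin":0},{"offset":[0,0,0],"spin":0}]' 0|grep -E "posi|force|open"
for i in 1; do python3 -m crank '[{"offset":[0,0,0.002],"spin":0},{"offset":[0,0,0.002],"spin":0},{"offset":[0,0,0],"spin":0}]'|grep -E "posi|force"
python3 -m crank '[{"offset":[0,0,0.002],"spin":0},{"offset":[0,0,0.002],"spin":0},{"offset":[0,0,0],"spin":0}]'|grep -E "posi|force"; done
```

```text
position: [0.6437, -0.0916, 0.2629]
force: [1.3, -1.3, 0.1]
opening: 0.005
position: [0.6433, -0.095, 0.2617]
force: [0.1, 0.3, -0.1]
position: [0.6433, -0.0991, 0.2614]
force: [-0.4, 0.1, 0.2]
```

```bash
python3 -m crank '[{"offset":[0,0,0.002],"spin":0},{"offset":[0,0,0],"spin":0}]'|grep -E "posi|force"
python3 -m crank '[{"offset":[0,0,0.002],"spin":0},{"offset":[0,0,0],"spin":0}]'|grep -E "posi|force"
python3 -m crank '[{"offset":[0,0,0.002],"spin":0},{"offset":[0,0,0],"spin":0}]'|grep -E "posi|force"
python3 -m crank '[{"offset":[0,0,0.002],"spin":0},{"offset":[0,0,0],"spin":0}]'|grep -E "posi|force"
```

```text
position: [0.6433, -0.1011, 0.2614]
force: [-0.2, 0.3, 0.2]
position: [0.6433, -0.1031, 0.2615]
force: [0.5, -0.4, 0.1]
position: [0.6434, -0.1051, 0.2615]
force: [-0.5, -0.1, -0.2]
position: [0.6434, -0.107, 0.2615]
force: [-0.4, -1.4, -0.3]
```

```bash
python3 -m crank '[{"offset":[0,0,0.002],"spin":0},{"offset":[0,0,0],"spin":0}]'|grep -E "posi|force"
python3 -m crank '[{"offset":[0,0,0.0015],"spin":0},{"offset":[0,0,0],"spin":0}]'|grep -E "posi|force"
python3 -m crank '[{"offset":[0,0,0.0015],"spin":0},{"offset":[0,0,0],"spin":0}]'|grep -E "posi|force"
python3 -m crank '[{"offset":[0,0,0.0015],"spin":0},{"offset":[0,0,0],"spin":0}]'|grep -E "posi|force"
```

```text
position: [0.6433, -0.1077, 0.2615]
force: [0.7, 4.1, 0.8]
position: [0.6434, -0.1081, 0.2615]
force: [0.2, 8.1, 1.3]
position: [0.6434, -0.1085, 0.2615]
force: [1.7, 11.2, 2.4]
position: [0.6434, -0.109, 0.2615]
force: [1.6, 15.3, 2.7]
```

The force rises stiffly with under 1 mm of movement, so the tray is against the stop. I'll retreat, turn the tool to the lever axes and measure the pointer.

```bash
python3 -m crank '[{"offset":[0,0,-0.015],"spin":0},{"offset":[0,0,-0.025],"spin":0},{"offset":[-0.04,0,0],"spin":0},{"offset":[-0.04,0,0],"spin":0},{"offset":[-0.03,0,0],"spin":0},{"offset":[0,-0.05,0],"spin":0},{"offset":[0,-0.05,0],"spin":0},{"offset":[0,-0.05,0],"spin":0},{"offset":[0,0,0],"spin":0}]'|grep -E "posi|force"
python3 -m crank '[{"offset":[0,0,0],"spin":-0.14},{"offset":[0,0,0],"spin":-0.14},{"offset":[0,0,0],"spin":-0.14},{"offset":[0,0,0],"spin":-0.14},{"offset":[0,0,0],"spin":-0.14},{"offset":[0,0,0],"spin":-0.14},{"offset":[0,0,0],"spin":-0.14},{"offset":[0,0,0],"spin":-0.14},{"offset":[0,0,0],"spin":-0.14},{"offset":[0,0,0],"spin":-0.143},{"offset":[0,0,0],"spin":0}]'|grep -E "posi|force"
cat >> h.py <<'E'
ux=np.array([np.cos(np.radians(-9.2)),np.sin(np.radians(-9.2)),0]); uy=np.array([-ux[1],ux[0],0])
def levmeas(cam,p=None):
    p=p or bot.capture(cam); X,u,v=deproj(p,np.ones((480,640),bool)); g=p["pixels"][v,u].astype(int)
    box=(X[:,0]>.30)&(X[:,0]<.58)&(X[:,1]>-.42)&(X[:,1]<-.25)
    gr=box&(g[:,1]>g[:,2]+20)&(g[:,1]>g[:,0]+5)&(X[:,2]>.025)&(X[:,2]<.045)
    c=rect(X[gr]); piv=np.array([c[0]/1000,c[1]/1000,.045])
    yl=box&(X[:,2]>.09)&(X[:,2]<.135)&(g[:,2]>150)&(g[:,1]>130)&(g[:,0]<110)
    bk=box&(X[:,2]>.085)&(X[:,2]<.175)&(g.max(1)<75)
    out={}
    for n,m in(("ptr",yl),("grip",bk)):
        if m.sum()>4:
            Y=X[m]; d=Y.mean(0)-piv; a=d@ux,d@uy,d[2]; out[n]=(np.round(np.array(a)*1000,1),"q",round(np.arctan2(a[0],a[2])+.785,3),int(m.sum()))
    print(cam,"piv",c,out)
    return p
E
python3 - <<'E'
from h import *
levmeas("top"); levmeas("scene")
togo(.323,-.3214,.15,-9,tip=True)
E
```

```text
position: [0.4845, -0.0727, 0.3696]
force: [0.8, 0.7, -0.6]
position: [0.4934, -0.0752, 0.3716]
force: [0.2, 0.4, 0.7]
top piv [ 436.8 -331.6   88.9   49.    -8.6] {'ptr': (array([29. , 21.7, 69.6]), 'q', np.float64(1.18), 19), 'grip': (array([-74.3,   1.1,  82. ]), 'q', np.float64(0.049), 185)}
scene piv [ 440.1 -338.6   92.8   49.8   -9.3] {'ptr': (array([19.3, 20.5, 62.9]), 'q', np.float64(1.083), 28), 'grip': (array([-69.9,  -1.2,  80. ]), 'q', np.float64(0.067), 56)}
spin -0.002
t 63.05 pos [ 0.4933 -0.0752  0.3716] zang -9.12 F [-0.4  0.3 -0.3] open 0.2 togo tool xyz [ 0.0397 -0.2701 -0.1292]
```

```bash
cat >> h.py <<'E'
from scipy.optimize import least_squares
PIV=np.array([.4374,-.3344,.045])
def gripc(p,piv,q,off=np.zeros(2)):
    a=q-.785; e=np.array(ux)*np.sin(a)+np.array([0,0,1])*np.cos(a); f=np.array(ux)*np.cos(a)-np.array([0,0,1])*np.sin(a)
    c=piv+.105*e
    pts=np.array([proj(p,c+sx*.011*e+sy*.011*f+sz*.016*uy) for sx in(-1,1) for sy in(-1,1) for sz in(-1,1)]).astype(np.float32)
    h=cv2.convexHull(pts); M=cv2.moments(h); return np.array([M["m10"]/M["m00"],M["m01"]/M["m00"]])
def blob(p,kind):
    X,u,v=deproj(p,np.ones((480,640),bool)); g=p["pixels"][v,u].astype(int)
    box=(X[:,0]>.30)&(X[:,0]<.58)&(X[:,1]>-.42)&(X[:,1]<-.25)
    m=box&((g.max(1)<75)&(X[:,2]>.085)&(X[:,2]<.175) if kind=="grip" else (X[:,2]>.085)&(X[:,2]<.14)&(g[:,2]>150)&(g[:,1]>120)&(g[:,0]<120)&(g[:,2]-g[:,0]>70))
    return np.array([u[m].mean(),v[m].mean()]),int(m.sum()),u[m],v[m]
def ptrpix(p,piv,q,r=.075,y=.022):
    a=q-.785; return proj(p,piv+r*(ux*np.sin(a)+np.array([0,0,1])*np.cos(a))+y*uy)
E
python3 - <<'E'
from h import *
for cam in("top","scene"):
    p=bot.capture(cam); b,n,_,_=blob(p,"grip"); off=b-gripc(p,PIV,0.0)
    y,ny,uu,vv=blob(p,"ptr"); print(cam,"pix off",off.round(2),n,"yellow",y.round(2),ny,uu.min(),uu.max(),vv.min(),vv.max())
    for q in np.arange(1.0,1.4,.05): print(round(q,2),(ptrpix(p,PIV,q)+off).round(2),(ptrpix(p,PIV,q,.068)+off).round(2))
E
```

```text
top pix off [-0.75  0.17] 184 yellow [457.   260.68] 19 456 458 258 264
1.0 [457.13 266.12] [456.13 267.08]
1.05 [457.2  264.57] [456.2  265.68]
1.1 [457.25 263.05] [456.24 264.31]
1.15 [457.26 261.57] [456.26 262.98]
1.2 [457.26 260.14] [456.26 261.68]
1.25 [457.22 258.75] [456.23 260.43]
1.3 [457.16 257.41] [456.17 259.22]
1.35 [457.07 256.13] [456.1  258.06]
scene pix off [-0.52  0.47] 56 yellow [231.38 284.83] 29 229 234 281 289
1.0 [229.6  279.23] [229.52 280.91]
1.05 [230.31 280.22] [230.17 281.8 ]
1.1 [231.02 281.24] [230.81 282.73]
1.15 [231.73 282.32] [231.45 283.7 ]
1.2 [232.43 283.43] [232.08 284.7 ]
1.25 [233.12 284.57] [232.7  285.74]
1.3 [233.8  285.75] [233.31 286.81]
1.35 [234.47 286.96] [233.92 287.9 ]
```

```bash
python3 -m crank '[{"offset":[0,-0.0386,-0.0185],"spin":0},{"offset":[0,-0.0386,-0.0185],"spin":0},{"offset":[0,-0.0386,-0.0185],"spin":0},{"offset":[0,-0.0386,-0.0185],"spin":0},{"offset":[0,-0.0386,-0.0185],"spin":0},{"offset":[0,-0.0386,-0.0185],"spin":0},{"offset":[0,-0.0386,-0.0185],"spin":0},{"offset":[0,0,0],"spin":0},{"offset":[0,0,0],"spin":0}]'|grep -E "posi|force"
python3 - <<'E'
from h import *
togo(.323,-.3214,.112,-9,tip=True)
E
```

```text
position: [0.3224, -0.3226, 0.3714]
force: [-0.6, 1.0, 0.3]
spin -0.0033
t 64.05 pos [ 0.3224 -0.3226  0.3714] zang -9.19 F [-0.6  1.   0.3] open 0.5 togo tool xyz [0.0774 0.0013 0.0004]
```

```bash
python3 -m crank '[{"offset":[0.035,0,0],"spin":0},{"offset":[0.042,0,0],"spin":0},{"offset":[0,0,0.008],"spin":0},{"offset":[0,0,0.01],"spin":0},{"offset":[0,0,0.012],"spin":0},{"offset":[0,0,0.012],"spin":0},{"offset":[0,0,0],"spin":0}]'|grep -E "posi|force"
python3 -m crank '[{"offset":[-0.004,0,0.01],"spin":0},{"offset":[-0.004,0,0.01],"spin":0},{"offset":[-0.004,0,0.01],"spin":0},{"offset":[0,0,0.01],"spin":0},{"offset":[0,0,0.01],"spin":0},{"offset":[0,0,0.008],"spin":0},{"offset":[0,0,0.006],"spin":0},{"offset":[0,0,0.004],"spin":0},{"offset":[0,0,0],"spin":0},{"offset":[0,0,0],"spin":0}]'|grep -E "posi|force"
python3 - <<'E'
from h import *
s=bot.read_state(); print(((np.array(s["position"])-PIV)@ux).round(4))
p=show("m1","scene",(190,220,300,340),6); 
levmeas("scene",p); levmeas("top")
E
```

```text
position: [0.361, -0.3252, 0.2985]
force: [-28.2, 3.7, 31.1]
position: [0.4319, -0.339, 0.3061]
force: [0.4, -0.0, -0.7]
-0.0047
scene piv [ 438.4 -338.4   98.    50.7   -7.5] {'ptr': (array([28. , 22.2, 64.7]), 'q', np.float64(1.193), 25), 'grip': (array([  4.6, -13.4, 100. ]), 'q', np.float64(0.831), 29)}
top piv [0. 0. 0. 0. 0.] {}
```

View pics/m1.png

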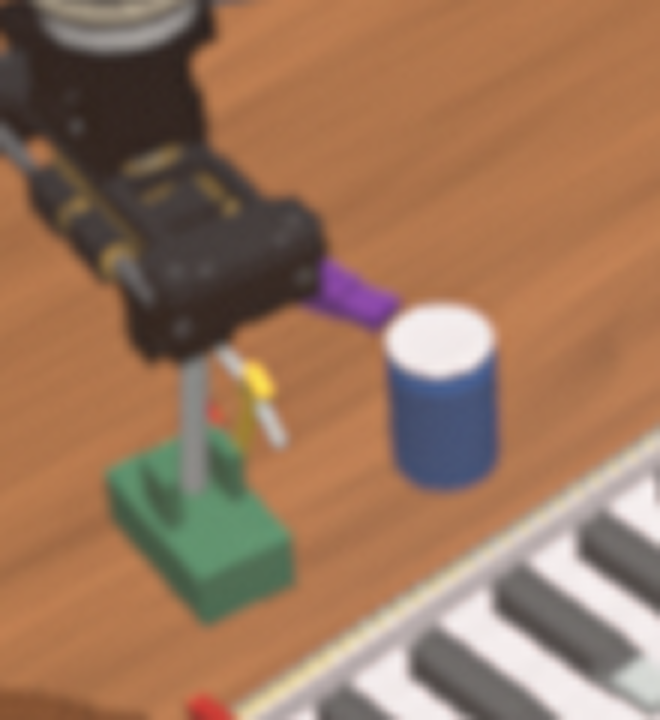

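Run:
```python
from h import *
p=bot.capture("scene")
for q in(.6,.785,.9,1.0,1.1,1.2):
    f=lambda r:((ptrpix(p,PIV,q,r,0.0)-[190,220])*6).round(0)
    print(q,f(.01),f(.06),f(.105))
T=np.array(bot.read_state()["position"])-[0,0,.182]; print("tip",((proj(p,T)-[190,220])*6).round(0))
```

```text
0.6 [189. 458.] [170. 364.] [151. 277.]
0.785 [191. 460.] [181. 375.] [172. 296.]
0.9 [192. 461.] [189. 384.] [186. 312.]
1.0 [194. 463.] [196. 393.] [198. 328.]
1.1 [195. 464.] [203. 403.] [210. 345.]
1.2 [196. 466.] [209. 413.] [222. 363.]
tip [161. 341.]
```

By model projection the lever stands at q ≈ 0.97. I'll push about 15 mm more, then look.

```bash
python3 -m crank '[{"offset":[0,0,0.005],"spin":0},{"offset":[0,0,0.005],"spin":0},{"offset":[0,0,0.004],"spin":0},{"offset":[0,0,0.002],"spin":0},{"offset":[0,0,0],"spin":0},{"offset":[0,0,0],"spin":0}]'|grep -E "posi|force"
python3 -m crank '[{"offset":[0,0,-0.02],"spin":0},{"offset":[-0.04,0,-0.03],"spin":0},{"offset":[-0.05,0,-0.03],"spin":0},{"offset":[0,0.05,-0.01],"spin":0},{"offset":[0,0.05,0],"spin":0},{"offset":[0,0.05,0],"spin":0},{"offset":[0,0.05,0],"spin":0},{"offset":[0,0,0],"spin":0},{"offset":[0,0,0],"spin":0}]'|grep -E "posi|force"
python3 - <<'E'
from h import *
p=show("m2","scene",(190,250,270,320),9); levmeas("scene",p)
off={}
def fit(p,name,o):
    b,n,_,_=blob(p,"grip"); qs=np.arange(.6,1.5,.005)
    e=[np.hypot(*(gripc(p,PIV,q)+o-b)) for q in qs]; i=int(np.argmin(e)); print(name,"grip q",qs[i].round(3),"resid",round(e[i],2),n,b.round(2))
fit(p,"scene",np.array([-.52,.47]))
t=show("m2t","top",(420,235,500,305),9); levmeas("top",t); fit(t,"top",np.array([-.75,.17]))
E
```

```text
position: [0.4475, -0.3412, 0.3063]
force: [-3.4, 0.5, -1.5]
position: [0.3949, -0.1307, 0.3903]
force: [0.0, -1.0, -0.2]
scene piv [ 440.2 -338.2   91.2   51.6   -7.8] {'ptr': (array([27.7, 21.3, 63.9]), 'q', np.float64(1.195), 26), 'grip': (array([ 38.1,  -1.5, 105. ]), 'q', np.float64(1.133), 78)}
scene grip q 1.12 resid 0.08 78 [224.88 278.45]
top piv [ 437.3 -331.5   88.4   48.3   -9.1] {'ptr': (array([29.1, 21.5, 69.7]), 'q', np.float64(1.18), 18), 'grip': (array([ 32.4,   1.8, 107.4]), 'q', np.float64(1.078), 181)}
top grip q 1.115 resid 0.37 181 [471.54 258.46]
```

View pics/m2.png

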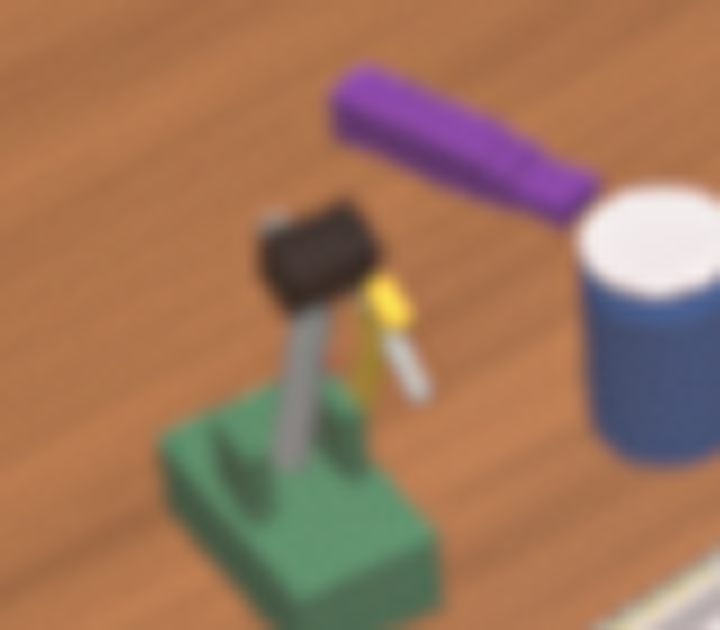

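View pics/m2t.png

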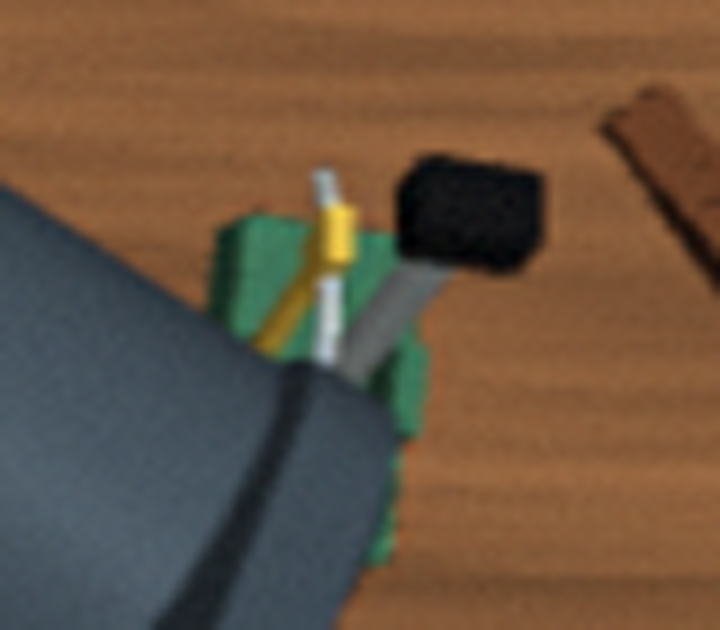

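Run:
```python
from h import *
obs={}
for cam,o in(("top",[-.75,.17]),("scene",[-.52,.47])):
    p=bot.capture(cam); g=p["pixels"].astype(float)
    x0,y0,x1,y1=(448,250,470,275) if cam=="top" else (222,272,242,295)
    c=g[y0:y1,x0:x1]; w=np.clip(np.minimum(c[...,2],c[...,1])-c[...,0]-60,0,None)*(c[...,2]>140)
    # keep blob around max
    vv,uu=np.mgrid[y0:y1,x0:x1]; k=np.unravel_index(w.argmax(),w.shape); m=np.hypot(vv-vv[k],uu-uu[k])<5; w=w*m
    b=np.array([(w*uu).sum(),(w*vv).sum()])/w.sum(); print(cam,b.round(2),"peak",uu[k],vv[k]); obs[cam]=(p,b,np.array(o))
f=lambda t:np.concatenate([(ptrpix(p,PIV,t[0],t[1])+o-b) for p,b,o in obs.values()])
for r in(.075,.072,.07):
    s=least_squares(lambda t:f([t[0],r]),[1.2]); print(r,s.x,s.fun.round(2))
s=least_squares(f,[1.2,.075]); print(s.x,s.fun.round(2))
```

```text
top [457.18 260.44] peak 457 259
scene [232.6  283.38] peak 233 284
0.075 [1.1950872] [ 0.08 -0.16 -0.24 -0.06]
0.072 [1.20062439] [-0.36  0.34 -0.31  0.62]
0.07 [1.20445776] [-0.64  0.68 -0.36  1.06]
[1.19590812 0.07454674] [ 0.01 -0.09 -0.25  0.04]
```

The lever is at q = 1.117 in both views and the pointer fits at 1.195 with a radius of 74.5 mm. It needs about 7 mm more push. I'll retrace the path and finish.

```bash
python3 -m crank '[{"offset":[0,-0.05,0],"spin":0},{"offset":[0,-0.05,0],"spin":0},{"offset":[0,-0.05,0],"spin":0},{"offset":[0,-0.05,0.01],"spin":0},{"offset":[0.05,0,0.03],"spin":0},{"offset":[0.04,0,0.03],"spin":0},{"offset":[0,0,0.01],"spin":0},{"offset":[0,0,0.006],"spin":0},{"offset":[0,0,0.004],"spin":0},{"offset":[0,0,0.002],"spin":0},{"offset":[0,0,0],"spin":0},{"offset":[0,0,0],"spin":0}]'|grep -E "posi|force"
python3 - <<'E'
from h import *
s=bot.read_state(); print(((np.array(s["position"])-PIV)@ux).round(4))
E
```

```text
position: [0.4489, -0.3417, 0.3081]
force: [-3.3, -0.6, 2.2]
0.0126
```

```bash
python3 -m crank '[{"offset":[0,0,0.003],"spin":0},{"offset":[0,0,0.0015],"spin":0},{"offset":[0,0,0.001],"spin":0},{"offset":[0,0,0],"spin":0},{"offset":[0,0,0],"spin":0}]'|grep -E "posi|force"
python3 - <<'E'
from h import *
s=bot.read_state(); print(((np.array(s["position"])-PIV)@ux).round(4))
E
python3 -m crank '[{"offset":[0,0,-0.02],"spin":0},{"offset":[-0.04,0,-0.03],"spin":0},{"offset":[-0.05,0,-0.03],"spin":0},{"offset":[0,0.05,-0.01],"spin":0},{"offset":[0,0.05,0],"spin":0},{"offset":[0,0.05,0],"spin":0},{"offset":[0,0.05,0],"spin":0},{"offset":[0,0.05,0],"spin":0},{"offset":[0,0.05,0],"spin":0},{"offset":[0,0,0],"spin":0}]'|grep -E "posi|force"
cat >> h.py <<'E'
def fitq(cam):
    o=np.array([-.75,.17] if cam=="top" else [-.52,.47]); p=bot.capture(cam)
    b,n,_,_=blob(p,"grip"); qs=np.arange(.6,1.5,.005)
    e=[np.hypot(*(gripc(p,PIV,q)+o-b)) for q in qs]; i=int(np.argmin(e)); print(cam,"grip q",qs[i].round(3),"resid",round(e[i],2),n,b.round(2))
E
python3 - <<'E'
from h import *
fitq("scene"); fitq("top"); show("m3","top",(280,120,540,320),3)
E
```

```text
position: [0.4551, -0.3427, 0.3065]
force: [-2.8, -0.5, 0.3]
0.0188
position: [0.4167, -0.028, 0.3896]
force: [-0.6, 0.3, -0.1]
scene grip q 1.205 resid 0.09 73 [226.62 281.27]
top grip q 1.2 resid 0.29 183 [471.56 255.  ]
```

View pics/m3.png

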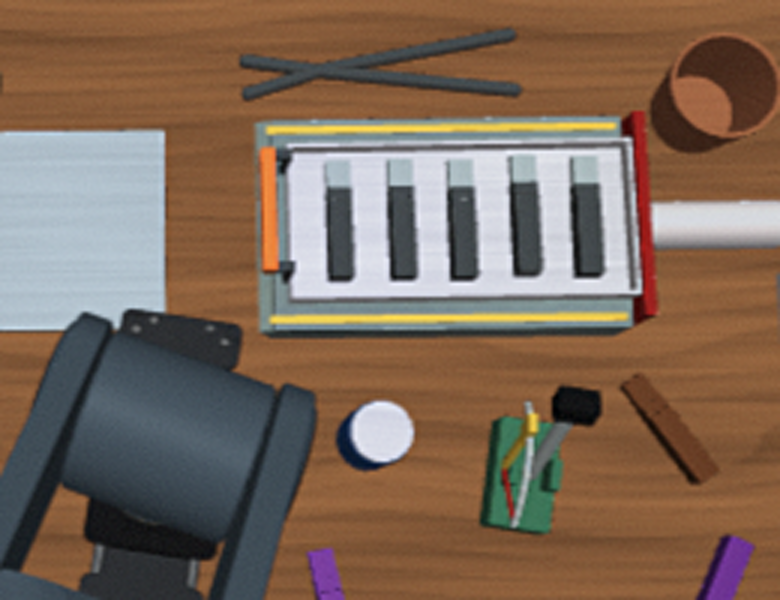

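The lever reads 1.20 against the pointer's 1.195. The tray is square at the stop with all five blanks in it. I'll make a last check of the can, brush and block, then hand in.

Run:
```python
from h import *
p=bot.capture("top"); show("fin","scene")
for n in("can","brush","block"):
    q=bot.regions_of(n,p)[0]; P,_,_=deproj(p,q["region"]); z=P[:,2]; print(n,q["p"],rect(P[z>np.percentile(z,90)-.006]))
s=bot.read_state(); print(s["time_s"],np.round(s["force"],1))
```

```text
can 0.58 [ 465.7 -210.2   47.    43.2  -90. ]
brush 0.7 [427.5 421.7 178.1  41.   59.3]
block 0.71 [637.6 479.6  90.5  90.  -77.2]
70.7 [0.  0.4 0. ]
```

View pics/fin.png

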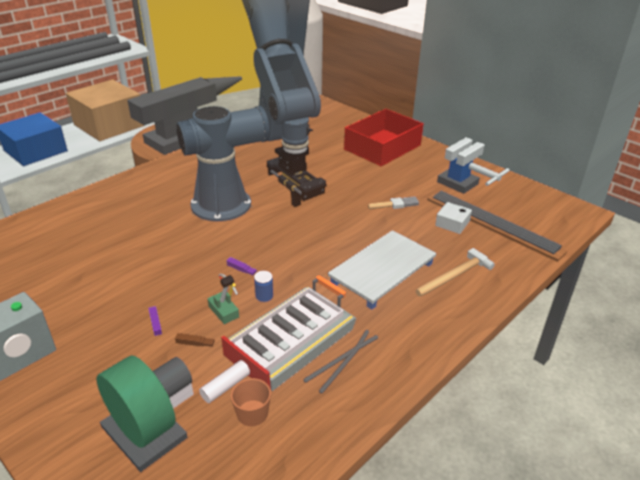

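The final picture shows the tray with five blanks on the plate at (290,335), against the red stop. The lever is at (226,285), and the can, brush and block are where they started. The arm is clear of everything.

Run:
```python
from h import *
print(bot.hand_in())
```

```text
the job is handed in; nothing more can be done
None
```

I finished the job and handed it in at about 71 s. I pushed the damper lever shut onto its stop, then laid all five blanks flat and apart in the tray. I slid the tray by its handle across the gap to the red stop, and set the lever to the pointer. One blank was knocked about 3 cm aside during the run, so I measured it again before picking it up.

**Last checks:**
- **Tray:** it is within about 0.5° of square and roughly centred between the yellow lines. After I let go, the camera left up to 1 mm of doubt about contact with the stop. I nudged the handle, and the force rose to 15 N with little movement, so the tray is against the stop.
- **Lever:** it reads 1.205 and 1.20 rad in the two views, against 1.195 for the pointer.
- **Other objects:** the can, brush and block are within 1 mm of where they started, and the arm was touching nothing.

**Disagreements and surprises:**
- The two cameras disagreed by about 3–6 mm, so I averaged them and checked the result by touch.
- When I started pushing the open lever, the fingers briefly jammed on the end of the grip. I read about 28 N sideways and 31 N upward before it moved freely.

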